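# Clear and scrape the die face

## Task

Get the press die ready for setting: lift every setting block off the die face into the wooden tray, loosen the clamp nut and swing the stop bar out of the way. Then scrape all the loose slugs along the face into the sheet-metal pan with the scraper block, never touching a slug with the fingers, and stand the scraper back on its rubber mat. Last, swing the stop bar back across the die and tighten its nut again, without disturbing the can, jar and bush.

Things in the scene. Friction and masses are not known exactly. Their poses are not given: they have to be found in the camera images.
- die: fixed lower half of a press die: steel block 236 (x) x 220 (y) mm on a dark 280 x 220 mm shoe; origin on the bench under its centre. Its flat top face is 45 mm above the bench and reaches y = -110..110 mm in its frame; two rails, 8 mm high and 12 mm wide, run along y at x = -96 and +96 mm, leaving a channel 180 mm wide (x = -90..90) that is open at both y ends
- stop_bar (a joint): angle (rad) of the stop bar, a flat steel bar 16 mm wide and 10 mm thick pivoted on a post at x = 105, y = 0 mm of the die; its underside is 12 mm above the die face (slugs fit under it, blocks do not). 0: it lies across the channel, pointing to the die's -x, ending at die x = -55 mm; it swings to the die's +y side, up to 1.6, where it lies over the rail at x = +96. Stays where it is left
- stop_pin (a point): middle of the upright round handle pin of the stop bar, 120 mm from the pivot; pin 16 mm in diameter and 24 mm high, the point is 12 mm above the bar's top face and 79 mm above the bench
- clamp_nut (a joint): angle (rad) of the captive hex nut that clamps the stop bar at its pivot: 0 tight (its stop), grows anticlockwise seen from above, to 1.7 at most. Turned by hand; stays where it is left
- nut_center (a point): centre of the clamp nut, on the pivot axis, 77 mm above the bench: steel hexagon 22 mm across flats, 16 mm high (69 to 85 mm above the bench). At joint 0 two flats face the die's +y and -y; the others follow every 60 degrees
- chip_pan: fixed open pan of bare sheet metal pushed against one y end of the die (either end), 220 (x) x 130 (y) x 25 mm, walls and floor 4 mm; origin at the centre of its underside, axes parallel to the die's
- block_tray: fixed open wooden tray pushed against the other y end of the die, same size and walls as the pan; origin at the centre of its underside, axes parallel to the die's
- mat: fixed black rubber mat 170 (x) x 110 (y) x 3 mm on the bench, to the left or right, where the scraper stands; origin at the centre of its underside
- scraper: scraper block: a grey foot 112 (x) x 36 (y) x 16 mm with an upright wooden grip 70 (x) x 20 (y) mm on it, 62 mm high in all, 0.25 kg; origin at the centre of its underside, z up. Held by the grip across y; either long face of the foot pushes
- organiser: fixed clear compartment box 170 x 110 x 35 mm on the other hand from the mat; leave it; origin under its centre
- can: bystander: spray can, 52 mm in diameter, 160 mm tall; origin at its foot
- jar: bystander: jar, 56 mm in diameter, 70 mm tall; origin at its foot
- bush: bystander: brass guide bush, 48 mm in diameter, 40 mm tall; origin at its foot
- block_plain: steel setting block 46 (x) x 36 (y) x 36 (z) mm, plain, with two dark bores in its top; about 0.4 kg; origin at the centre of its underside; may be absent. Starts on the die face
- block_groove: steel setting block 46 (x) x 36 (y) x 36 (z) mm, with a groove 12 mm wide and 16 mm deep along x in its top; about 0.4 kg; origin at the centre of its underside; may be absent. Starts on the die face
- block_step: steel setting block 46 (x) x 36 (y) x 36 (z) mm, stepped: full height for local x = -23..3 mm, only 20 mm high beyond; about 0.4 kg; origin at the centre of its underside; may be absent. Starts on the die face
- slug0: loose punched metal slug, 16 mm square, 6 mm thick; origin at the centre of one face (its underside at first); may be absent. Starts on the die face
- slug1: loose punched metal slug, round, 18 mm in diameter, 6 mm thick; origin at the centre of one face (its underside at first); may be absent. Starts on the die face
- slug2: loose punched metal slug, 16 mm square, 6 mm thick; origin at the centre of one face (its underside at first); may be absent. Starts on the die face
- slug3: loose punched metal slug, round, 18 mm in diameter, 6 mm thick; origin at the centre of one face (its underside at first); may be absent. Starts on the die face
- slug4: loose punched metal slug, 16 mm square, 6 mm thick; origin at the centre of one face (its underside at first); may be absent. Starts on the die face
- slug5: loose punched metal slug, round, 18 mm in diameter, 6 mm thick; origin at the centre of one face (its underside at first); may be absent. Starts on the die face

How it is judged:
By the outcome, as a careful person would: the job done as asked, in the order asked, and still so for the second after the job is handed in, with the robot touching nothing.
Of block_plain, block_groove, block_step only 2 to 3 are there at a start; the rules pass over those that are not, and their reading is None.
Of slug0, slug1, slug2, slug3, slug4, slug5 only 3 to 6 are there at a start; the rules pass over those that are not, and their reading is None.
At some moment in a run one of block_plain, block_groove, block_step, scraper may be knocked a few centimetres aside while the robot is not near it.
It also fails if it takes over 192 s, if anything falls off the work surface, if the arm or the gripper's body presses on something with over 40 N, if the wrist force passes 120 N, or if a joint passes its speed limit or range.

## Robot

A 6-joint arm with a two-finger parallel gripper is mounted at the origin on the work surface. World frame = base frame: x ahead of the robot, y to its left, z up, the work surface at z = 0. Lengths are in m, angles in degrees, forces in N, time in s.
With the tool pointing down it reaches from about 0.375 to 0.9 m from the base axis. Payload 3.1 kg.
Tool frame: the origin (TCP) lies at the very end of the fingers, on their centre line; the grasp point (between the pads) lies 19 mm behind it; z points along the fingers, y is the line along which they close (so a half turn about z gives the same grasp; the last joint's range is limited). The gripper opens to 87 mm and grips with 3 to 60 N. Pads are 19 mm wide; open, the fingers measure 117 mm over their backs; the gripper's body (75 mm by 190 mm) begins 51 mm behind the grasp point.
Start: joints at [-81.503, 30.224, 82.088, -0, 67.689, -10.227], TCP at [0.201, -0.592, 0.223] pointing down, gripper open.
Joint ranges: [-176.69, 176.69], [-43.24, 126.21], [12.49, 139.97], [-82, 262], [0, 151.66], [-163.58, 163.58]. Speed limits (degrees/s): [159.86, 159.86, 180, 180, 180, 180].

## Interface

Orientations are given as [roll, pitch, yaw] about the fixed x, y, z axes, in that order (R = Rz(yaw) Ry(pitch) Rx(roll)).
In Python, from cell import readout, imaging, finish_job gives the robot as it stands. The module is installed in compiled form; this text tells all that it offers.
- The arm moves only by the tool send_rows, never from a script. Its argument "moves" is a list of rows, each a list of 4 numbers: the shift along the tool's x, y, z in units of 100 mm (1.0 is 100 mm), then the turn about the tool's z in units of 8 degrees (1.0 is 8 degrees). A call has 1 to 8 rows; each row shifts and turns the commanded pose from where the row before left it, along the tool's axes as they then stand; what a row does not reach is not made up. A row lasts 1/10 s, in which the tool goes at most 50 mm and 8.59 degrees, less where a joint would pass 70% of its speed; a pose out of reach is approached as far as the arm can. A call with a number of a shift or a turn outside -1 to 1 is refused whole. A call with a gripper value outside its range is refused whole. "jaw" is the opening, from 0 (shut) to 1 (fully open), set as the call begins (left out, the last holds). The fingers move at their own pace and stop on an object; "grip_force" is the grip in N (left out, the last holds). Time passes only in rows, so rows that do not move let the fingers close. It gives the time, the measured TCP pose, the force, the opening and the grip force at its end, in the units of the state.
- readout.sense(): the state, without advancing time (a new reading comes with each control period).
- imaging.capture(name): name is "scene" or "side" or "wrist"; returns a dict with "color" (384x512x3 uint8, blue, green, red), "fx", "fy", "cx", "cy" (pixels), "eye" and "orientation" of the camera in the world; the wrist camera has in their place "hand_eye" (4x4, takes a point from camera to tool coordinates, whose origin is the TCP and whose axes are the flange's). Camera axes: x right, y down, z forward; pixel columns grow to the right and rows downward; lengths in m; the calibration is good to about 2 mm. A picture is of the moment at which its call begins: read the wrist's pose just before it. There is no depth.
- finish_job(): hands the job in; it is judged then, once.
The state is a dict: "t": time; "qpos": joint angles; "qvel": joint speeds; "tau": joint torques, N m; "tool_pos": TCP position; "tcp_rot": TCP orientation; "force": force on the tool from outside, world axes, zero at the start; "torque": the same for the moment, N m; "opening": opening from 0.0 (shut) to 1.0 (fully open); "finger_force": force on a finger pad.
Only numpy, scipy, OpenCV 4.12 (cv2) and the standard library are available. Lean on these libraries where they do the work, as an engineer would, in place of code of your own. Each camera call takes 0.05 s, during which the arm holds its last target. There are 200 camera calls.

## Working session

There is one attempt and no reset: what is moved stays moved. The work goes in short steps, Python scripts to look and compute and a tool call to move; the robot and the scene stay as the last step left them, time stands still between calls to the robot, and variables do not carry over. Pictures are saved under pics/ and viewed, at most 14 in all, crops included, and the job is handed in when it is done.

Besides the shell and the picture viewer there is one more tool, called in YAML: its name, and indented under it one key for each argument. send_rows: Moves the arm, as the interface text tells. Shifts and turns lie within -1 to 1; 1 stands for 100 mm of shift or 8 degrees of turn. Its arguments: {"type":"object","properties":{"moves":{"type":"array"},"jaw":{"type":"number"},"grip_force":{"type":"number"}},"required":["moves"]}

```bash
mkdir -p pics; ls; python3 - <<'E'
from cell import readout, imaging
import cv2,numpy as np
print(readout.sense())
for n in ["scene","side"]:
    c=imaging.capture(n); cv2.imwrite(f"pics/{n}0.png",c["color"]); print({k:v for k,v in c.items() if k!="color"})
c=imaging.capture("wrist");cv2.imwrite("pics/wrist0.png",c["color"]);print({k:v for k,v in c.items() if k!="color"})
E
```

```text
pics
{'t': 0.0, 'qpos': array([-8.15024106e+01,  3.02769659e+01,  8.21597601e+01,  3.08805659e-04,
        6.76875399e+01, -1.02280984e+01]), 'qvel': array([ 0.01653923,  0.03939728,  0.06221751, -0.16428632, -0.02333137,
       -0.07730362]), 'tau': array([ 8.08253990e-04, -4.40041494e+01, -1.76588738e+01,  6.32102718e-02,
        5.81855793e-02, -1.75753626e-04]), 'tool_pos': array([ 0.20055625, -0.59115066,  0.22157435]), 'tcp_rot': array([-1.79877760e+02, -2.23464501e-02,  1.87255464e+01]), 'force': array([-0.44463006, -0.25606088, -0.17110497]), 'torque': array([-0.00556001, -0.04679612, -0.00545489]), 'finger_force': 0.0, 'opening': 1.0018641648133733}
{'fx': 438.16486481966865, 'fy': 438.16486481966865, 'cx': 259.3125201493742, 'cy': 193.43979940927193, 'eye': array([1.1236762 , 0.39806389, 0.93386551]), 'orientation': array([-142.59071227,   -0.46872491,  126.83009709])}
{'fx': 392.2741415184671, 'fy': 392.2741415184671, 'cx': 255.9005647737682, 'cy': 190.55873229034702, 'eye': array([0.29475733, 0.80095532, 0.79423345]), 'orientation': array([-129.02250304,   -0.33902428, -159.48758565])}
{'fx': 305.2913416513934, 'fy': 305.2913416513934, 'cx': 247.68231027682728, 'cy': 188.53543611850966, 'hand_eye': array([[ 4.56230568e-04, -9.59356442e-01, -2.82196757e-01,
         7.78629194e-02],
       [ 9.99999846e-01,  5.27016092e-04, -1.74933921e-04,
         4.33858748e-04],
       [ 3.16546216e-04, -2.82196633e-01,  9.59356534e-01,
        -1.62391453e-01],
       [ 0.00000000e+00,  0.00000000e+00,  0.00000000e+00,
         1.00000000e+00]])}
```

View pics/scene0.png

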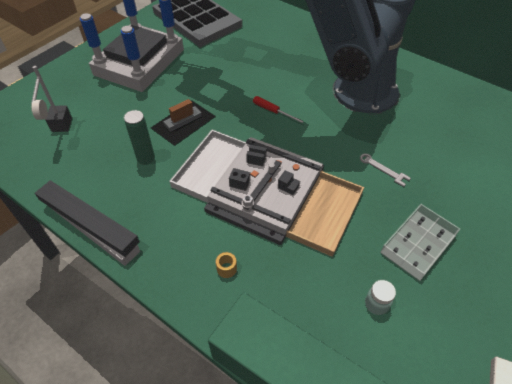

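View pics/side0.png

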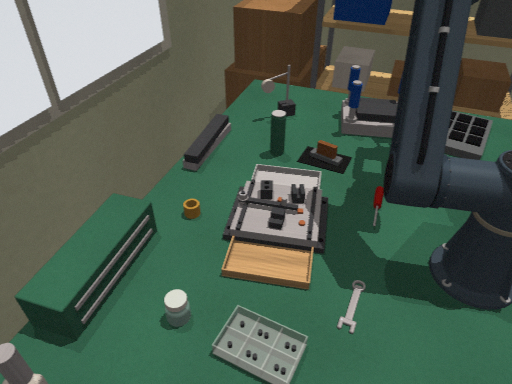

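The scene shows the die at about (265,185), with the pan at its left (205,165) and the tray at its right (330,210). The scraper on its mat is at (183,118), the can at (138,135), the bush at (226,265) and the jar at (381,297). I'll zoom in.

```bash
cat > h.py <<'E'
import numpy as np,cv2
from scipy.spatial.transform import Rotation as R
from cell import readout,imaging
def cam(n):
    s=readout.sense(); c=imaging.capture(n)
    if n=="wrist":
        M=np.eye(4);M[:3,:3]=R.from_euler('xyz',s['tcp_rot'],degrees=True).as_matrix();M[:3,3]=s['tool_pos']
        c['T']=M@c['hand_eye']
    else:
        M=np.eye(4);M[:3,:3]=R.from_euler('xyz',c['orientation'],degrees=True).as_matrix();M[:3,3]=c['eye'];c['T']=M
    return c
def ray(c,uv,z):
    uv=np.atleast_2d(uv).astype(float)
    d=np.c_[(uv[:,0]-c['cx'])/c['fx'],(uv[:,1]-c['cy'])/c['fy'],np.ones(len(uv))]@c['T'][:3,:3].T
    e=c['T'][:3,3]; return e+d*((z-e[2])/d[:,2])[:,None]
def proj(c,P):
    P=np.atleast_2d(P); q=(P-c['T'][:3,3])@c['T'][:3,:3]
    return np.c_[c['fx']*q[:,0]/q[:,2]+c['cx'],c['fy']*q[:,1]/q[:,2]+c['cy']]
E
python3 - <<'E'
import cv2,numpy as np
from h import *
a=cam("scene");b=cam("side")
I=cv2.resize(a["color"][90:260,140:370],None,fx=3.4,fy=3.4,interpolation=cv2.INTER_CUBIC);cv2.imwrite("pics/sc1.png",I)
I=cv2.resize(b["color"][130:295,200:360],None,fx=3.6,fy=3.6,interpolation=cv2.INTER_CUBIC);cv2.imwrite("pics/sd1.png",I)
E
```

```text
(no output)
```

View pics/sc1.png

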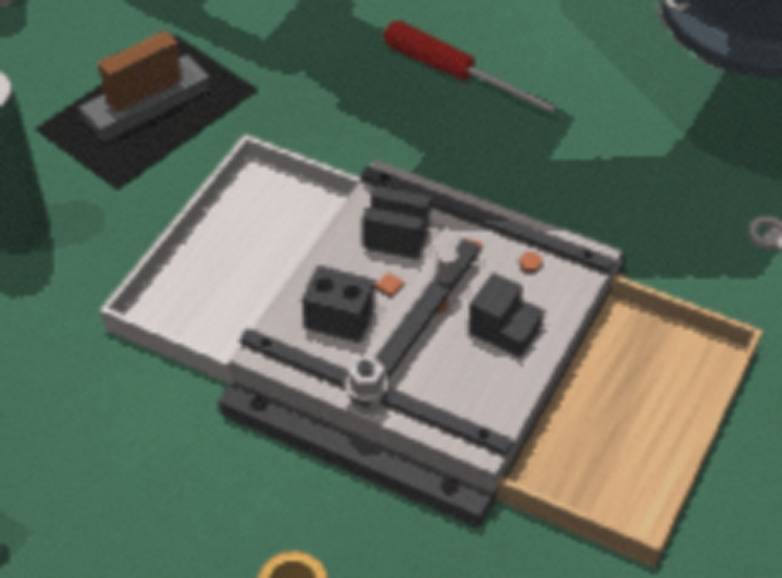

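View pics/sd1.png

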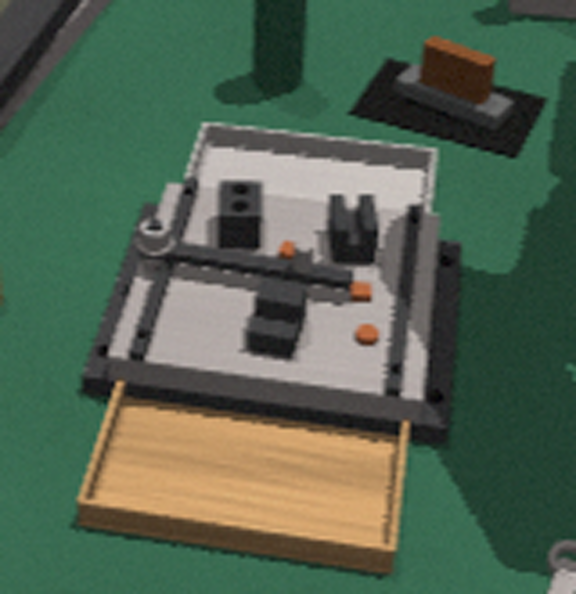

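The enlarged views show three blocks:
- the groove block at sc1 (397,215)
- the plain block at (338,295)
- the step block at (505,310)

There are four orange slugs or so: (390,285), (475,245), (530,262), and one partly under the bar at (443,305). Next I'll work out the die pose.

```bash
python3 - <<'E'
from h import *
a=cam("scene");b=cam("side")
f=lambda p:np.array(p)/3.4+[140,90]-0.35
g=lambda p:np.array(p)/3.6+[200,130]-0.35
def die(W,L):
    W=np.array(W)[:,:2];L=np.array(L,float)
    H=W-W.mean(0);l=L-L.mean(0)
    th=np.arctan2((l[:,0]*H[:,1]-l[:,1]*H[:,0]).sum(),(l*H).sum())
    c,s=np.cos(th),np.sin(th);Rm=np.array([[c,-s],[s,c]]);o=W.mean(0)-Rm@L.mean(0)
    return o,np.degrees(th),(W-o)@Rm-L
L=[(-.11,-.24),(.11,-.24),(-.11,.24),(.11,.24)]
print(die(ray(a,f([(247,137),(105,312),(762,330),(657,553)]),.025),L))
print(die(ray(b,g([(436,148),(204,125),(393,552),(80,508)]),.025),L))
o,th,_=die(ray(a,f([(247,137),(105,312),(762,330),(657,553)]),.025),L)
c,s=np.cos(np.radians(th)),np.sin(np.radians(th));Rm=np.array([[c,-s],[s,c]])
print("nut die", (ray(a,f([(367,366)]),.085)[:,:2]-o)@Rm, (ray(b,g([(155,231)]),.085)[:,:2]-o)@Rm)
# orange blobs
for n,k in((a,"a"),(b,"b")):
    I=n['color'].astype(int);m=((I[...,2]-I[...,0]>50)&(I[...,2]-I[...,1]>25)).astype(np.uint8)
    cn,_,st,ce=cv2.connectedComponentsWithStats(m)
    for i in range(1,cn):
        P=ray(n,ce[i],.051)[0]
        q=(P[:2]-o)@Rm
        if abs(q[0])<.12 and abs(q[1])<.12: print(k,st[i,4],P[:2],q)
# blocks approx, top centres z=.081
for nm,p in dict(groove=(397,205),plain=(339,285)).items(): print(nm,ray(a,f([p]),.081)[0],(ray(a,f([p]),.081)[0,:2]-o)@Rm)
print("scraper",ray(a,f([(138,55)]),.065)); print("scraper",ray(b,g([(458,55)]),.065))
print("can",ray(b,np.array([[277,150]]),0),"bush",ray(a,np.array([[226,260]]),.04),"jar",ray(a,np.array([[382,292]]),.07))
E
```

```text
(array([ 0.52687733, -0.01554992]), np.float64(9.724378546697514), array([[ 0.00078958,  0.00754388],
       [-0.00096777,  0.0087056 ],
       [-0.00169589, -0.00793267],
       [ 0.00187409, -0.00831681]]))
(array([ 0.52501626, -0.01329162]), np.float64(9.99975299396775), array([[ 0.00054135,  0.00401084],
       [-0.00229778,  0.00872084],
       [ 0.0031426 , -0.00784307],
       [-0.00138616, -0.00488861]]))
nut die [[ 0.10054874 -0.00260324]] [[0.10284282 0.00525011]]
a 1 [ 0.45759764 -0.02882001] [-0.07052569 -0.00137747]
a 1 [ 0.4572746  -0.02245256] [-0.06976857  0.00495305]
a 27 [0.44686155 0.02107301] [-0.07268016  0.04961209]
a 30 [ 0.53280279 -0.05200744] [-0.00031767 -0.03693455]
b 18 [ 0.53433496 -0.04876055] [ 0.00174091 -0.03399311]
b 27 [ 0.46535268 -0.02144621] [-0.06163658  0.00458049]
b 28 [0.44681756 0.02459552] [-0.07212854  0.05309141]
groove [ 0.48579913 -0.08053534  0.081     ] [-0.05146459 -0.05711322]
plain [ 0.57693176 -0.06596108  0.081     ] [ 0.04082034 -0.05814147]
scraper [[ 0.46843704 -0.37430874  0.065     ]]
scraper [[ 0.46475719 -0.36537682  0.065     ]]
can [[ 0.64433162 -0.36889864  0.        ]] bush [[0.77260326 0.04857377 0.04      ]] jar [[0.64399642 0.37308366 0.07      ]]
```

send_rows:
  moves:
    - [0, 0, -0.27, -0.275]
    - [0, 0, -0.27, -0.275]
    - [0, 0, -0.27, -0.275]
    - [0, 0, -0.27, -0.275]
    - [0.28, -0.32, 0, 0]
    - [0.28, -0.32, 0, 0]
    - [0.28, -0.32, 0, 0]
    - [0.28, -0.32, 0, 0]
  jaw: 0.9

```text
t: 1.15
tool_pos: [0.241, -0.4249, 0.3306]
tcp_rot: [180.0, -0.0, 27.5]
force: [-0.3, 0.6, 0.9]
opening: 0.899
finger_force: 0.0
```

send_rows:
  moves:
    - [0.28, -0.32, 0, 0]
    - [0.28, -0.32, 0, 0]
    - [0.28, -0.32, 0, 0]
    - [0.28, -0.32, 0, 0]
    - [0.28, -0.32, 0, 0]
    - [0.28, -0.32, 0, 0]
    - [0.28, -0.32, 0, 0]
    - [0.28, -0.32, 0, 0]

```text
t: 1.95
tool_pos: [0.3212, -0.0945, 0.3309]
tcp_rot: [179.9, -0.0, 27.5]
force: [-0.3, -0.5, 0.3]
opening: 0.9
finger_force: 0.0
```

send_rows:
  moves:
    - [0.28, -0.32, 0, 0]
    - [0.28, -0.32, 0, 0]
    - [0.28, -0.32, 0, 0]
    - [0.28, -0.32, 0, 0]
    - [0, 0, 0, 0]
    - [0, 0, 0, 0]

```text
t: 2.55
tool_pos: [0.3611, 0.0699, 0.3306]
tcp_rot: [180.0, 0.0, 27.7]
force: [0.5, -0.2, 0.3]
opening: 0.9
finger_force: 0.0
```

```bash
python3 - <<'E'
from h import *
w=cam("wrist");np.save("T0.npy",w['T']);I=w["color"];cv2.imwrite("pics/w1full.png",I)
cv2.imwrite("pics/w1.png",cv2.resize(I,(800,600),interpolation=cv2.INTER_CUBIC));print(readout.sense()['tool_pos'],readout.sense()['tcp_rot'],w['T'][:3,3])
E
```

```text
[0.36108731 0.06900518 0.33053278] [1.79970110e+02 2.91868513e-02 2.75890812e+01] [0.43015735 0.10579399 0.49291879]
```

View pics/w1.png

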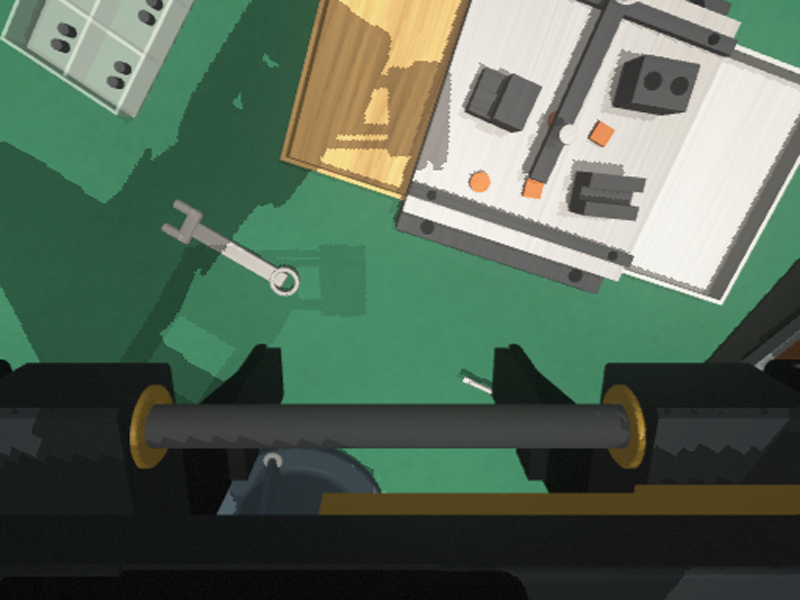

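The wrist view shows tray, die and pan in the upper right, with yaw at 27.6° because a positive turn reduces yaw. I'll turn to line up with the die and centre it in the view.

send_rows:
  moves:
    - [0, 0, 0, 0.73]
    - [0, 0, 0, 0.73]
    - [0, 0, 0, 0.73]
    - [0.25, 0.3, 0, 0]
    - [0.25, 0.3, 0, 0]
    - [0.25, 0.3, 0, 0]
    - [0.25, 0.3, 0, 0]
    - [0, 0, 0, 0]

```text
t: 3.4
tool_pos: [0.4842, -0.0376, 0.3305]
tcp_rot: [179.8, -0.1, 9.6]
force: [0.7, 0.4, -0.5]
opening: 0.906
finger_force: 0.0
```

```bash
python3 - <<'E'
from h import *
import time
w=cam("wrist");I=w["color"];cv2.imwrite("pics/w2full.png",I);import pickle;pickle.dump(w,open("w2.pkl","wb"))
cv2.imwrite("pics/w2.png",cv2.resize(I,(800,600),interpolation=cv2.INTER_CUBIC));print(readout.sense()['tool_pos'],readout.sense()['tcp_rot'],w['T'][:3,3])
E
```

```text
[ 0.48168343 -0.03551099  0.33015659] [1.79980273e+02 2.17578157e-02 9.63725425e+00] [ 0.56059282 -0.02456945  0.49304917]
```

View pics/w2.png

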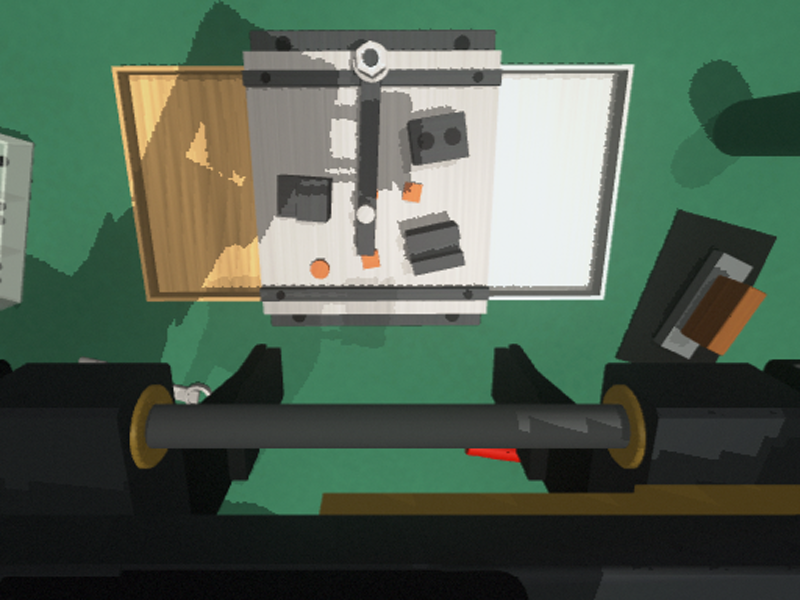

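The view covers the whole job, in ×1.5625 pixels:
- nut at (370,58) and pin at (366,214)
- plain block at (437,138), groove block at (432,245), step block at (305,198)
- slugs at (412,191), (371,259) and (319,268), plus one under the bar at (377,195)
- scraper at (710,305)

I'll crop in for the block corners.

```bash
python3 - <<'E'
import cv2
I=cv2.imread("pics/w2full.png")
cv2.imwrite("pics/w2c.png",cv2.resize(I[60:185,160:325],(792,600),interpolation=cv2.INTER_CUBIC))
E
```

```text
(no output)
```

View pics/w2c.png

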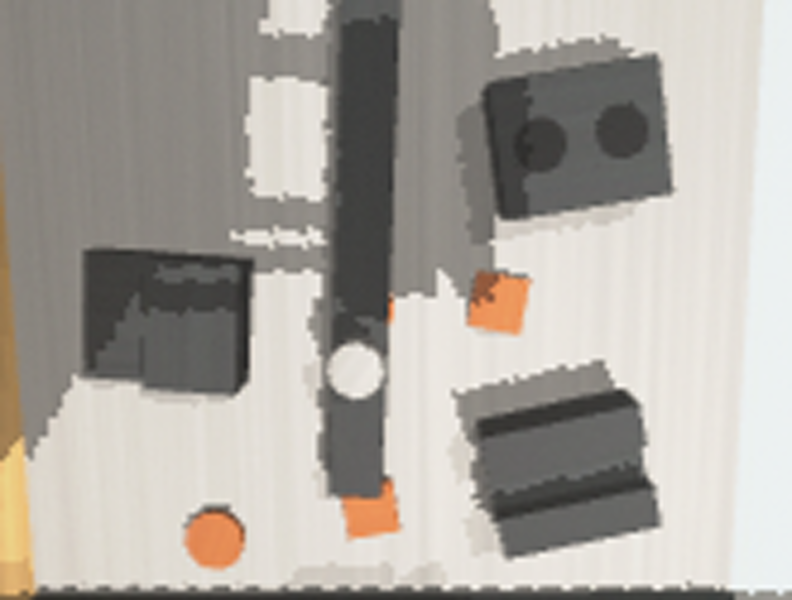

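Crop corner readings:
- **Plain block**, top face: (494,87), (658,57), (672,192), (508,218).
- **Groove block**, top face: (480,438), (640,403), (660,525), (508,557).
- **Step block**: low end on the left.

From these I'll compute poses.

```bash
cat >> h.py <<'E'
def fit(W,L):
    W=np.array(W)[:,:2];L=np.array(L,float);H=W-W.mean(0);l=L-L.mean(0)
    th=np.arctan2((l[:,0]*H[:,1]-l[:,1]*H[:,0]).sum(),(l*H).sum());c,s=np.cos(th),np.sin(th)
    Rm=np.array([[c,-s],[s,c]]);o=W.mean(0)-Rm@L.mean(0)
    return o,np.degrees(th),np.abs((W-o)@Rm-L).max()
def todie(p):
    o,th=np.load("die.npy")[:2],np.radians(np.load("die.npy")[2]);c,s=np.cos(th),np.sin(th)
    return (np.atleast_2d(p)[:,:2]-o)@np.array([[c,-s],[s,c]])
def fromdie(q):
    d=np.load("die.npy");th=np.radians(d[2]);c,s=np.cos(th),np.sin(th)
    return np.atleast_2d(q)@np.array([[c,s],[-s,c]])+d[:2]
def delta(p,yaw=None):
    "shift to xy p in tool units (x,y), after turn to yaw; turn units"
    s=readout.sense();y0=s['tcp_rot'][2];yaw=y0 if yaw is None else yaw
    t=np.radians(yaw);d=np.array(p)-s['tool_pos'][:2]
    return np.round([10*(d[0]*np.cos(t)+d[1]*np.sin(t)),10*(d[0]*np.sin(t)-d[1]*np.cos(t)),(y0-yaw)/8],3),s['tool_pos'].round(4),y0.round(2)
E
python3 - <<'E'
from h import *
import pickle
w=pickle.load(open("w2.pkl","rb"))
F=lambda p:(np.array(p,float)+.5)/1.5625-.5
C=lambda p:(np.array(p,float)+.5)/4.8-.5+[160,60]
dc=ray(w,F([(244,52),(501,50),(262,313),(488,313)]),.045)
o,th,r=fit(dc,[(.118,.11),(.118,-.11),(-.118,.11),(-.118,-.11)])
nut=ray(w,F([(370,58)]),.085)[0]
print("die",o,th,r,"nut",nut)
np.save("die.npy",[*o,th])
print("nut in die",todie(nut)," pin",ray(w,C([(356,370)]),.091),todie(ray(w,C([(356,370)]),.091)))
tr=ray(w,F([(112,67),(148,300),(633,66),(604,299)]),.025);print("tray/pan corners die",todie(tr).round(4))
L=[(.018,-.023),(.018,.023),(-.018,.023),(-.018,-.023)]
for n,p in dict(plain=[(494,87),(658,57),(672,192),(508,218)],groove=[(480,438),(640,403),(660,525),(508,557)]).items():
    W=ray(w,C(p),.081);c=fit(W,[(.018,.023),(.018,-.023),(-.018,-.023),(-.018,.023)]);print(n,c,todie(c[0]))
W=[ray(w,C([p]),z)[0] for p,z in(((252,258),.045),((238,395),.081),((84,376),.065),((84,252),.065))]
c=fit(W,[(.018,-.023),(-.018,-.023),(-.018,.023),(.018,.023)]);print("step",c,todie(c[0]))
for p in[(498,302),(372,508),(216,538),(390,308)]: print("slug",todie(ray(w,C([p]),.051)))
print("delta plain")
E
```

```text
die [ 0.52743068 -0.01885636] 9.751666540063741 0.001838726627345938 nut [ 6.30640853e-01 -1.55902348e-04  8.50000000e-02]
nut in die [[0.10488635 0.0009487 ]]  pin [[ 0.51183162 -0.0154378   0.091     ]] [[-0.01479465  0.0060113 ]]
tray/pan corners die [[ 0.1088  0.234 ]
 [-0.1093  0.2329]
 [ 0.1086 -0.2333]
 [-0.1098 -0.2344]]
plain (array([ 0.58121908, -0.06559998]), np.float64(18.401147393788076), np.float64(0.0013433715563529389)) [[ 0.04509387 -0.05517881]]
groove (array([ 0.48968176, -0.08077819]), np.float64(22.05997197619627), np.float64(0.0007792223280487613)) [[-0.0476917  -0.05463329]]
step (array([0.51361631, 0.04160773]), np.float64(6.268757674585287), np.float64(0.0006427651746598768)) [[-0.00337348  0.0619303 ]]
slug [[ 0.00040337 -0.03455205]]
slug [[-0.06153638  0.00345955]]
slug [[-0.07083164  0.05179373]]
slug [[-0.00124513 -0.00261152]]
delta plain
```

```bash
python3 - <<'E'
from h import *
print(delta([.5134,.0426],6.3))
print(fromdie([(0,.172),(.065,.172),(-.065,.172)]))
E
```

```text
(array([ 0.401, -0.742,  0.417]), array([ 0.4817, -0.0355,  0.3302]), np.float64(9.64))
[[0.49829763 0.15065844]
 [0.56235846 0.16166802]
 [0.43423681 0.13964886]]
```

send_rows:
  moves:
    - [0, 0, 0, 0.417]
    - [0.2, -0.371, 0.1, 0]
    - [0.201, -0.371, 0.2, 0]
    - [0, 0, 0.45, 0]
    - [0, 0, 0.45, 0]
    - [0, 0, 0.45, 0]
    - [0, 0, 0.35, 0]
    - [0, 0, 0, 0]
  jaw: 0.645
  grip_force: 40

```text
t: 4.25
tool_pos: [0.5069, 0.0463, 0.1268]
tcp_rot: [-179.8, 0.7, 6.6]
force: [-0.5, 0.2, -0.2]
opening: 0.645
finger_force: 0.0
```

```bash
python3 - <<'E'
from h import *
print(delta([.5134,.0426],6.3))
w=cam("wrist");cv2.imwrite("pics/w3.png",w["color"][0:384,0:512])
print(proj(w,[[.5136,.0416,.081],[.5134,.0426,.049]]))
E
```

```text
(array([0.061, 0.044, 0.034]), array([0.5069, 0.0463, 0.1268]), np.float64(6.57))
[[255.02650659 201.92548819]
 [253.00833999 188.93670842]]
```

View pics/w3.png

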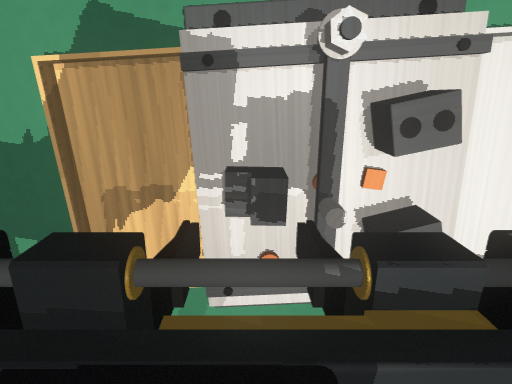

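The step block at columns 225–290 sits between the fingers, and the bar and pin are clear on the right. I'll settle the arm and descend.

send_rows:
  moves:
    - [0, 0, 0, 0]
    - [0, 0, 0.25, 0]
    - [0, 0, 0.25, 0]
    - [0, 0, 0.21, 0]
    - [0, 0, 0, 0]
    - [0, 0, 0, 0]

```text
t: 4.9
tool_pos: [0.5133, 0.0465, 0.0614]
tcp_rot: [180.0, -0.2, 6.7]
force: [0.6, -0.7, -0.2]
opening: 0.641
finger_force: 0.0
```

```bash
python3 - <<'E'
from h import *
print(delta([.5134,.0426],6.3),readout.sense()['force'])
E
```

```text
(array([-0.003,  0.038,  0.045]), array([0.5133, 0.0465, 0.0614]), np.float64(6.66)) [ 0.56755173 -0.74258649 -0.16578255]
```

send_rows:
  moves:
    - [0, 0.04, 0, 0.04]
    - [0, 0, 0.12, 0]
    - [0, 0, 0, 0]
    - [0, 0, 0, 0]

```text
t: 5.3
tool_pos: [0.5121, 0.0428, 0.0474]
tcp_rot: [-180.0, 0.0, 6.3]
force: [-0.5, 0.4, 0.3]
opening: 0.646
finger_force: 0.0
```

send_rows:
  moves:
    - [0, 0, 0, 0]
    - [0, 0, 0, 0]
    - [0, 0, 0, 0]
    - [0, 0, 0, 0]
    - [0, 0, 0, 0]
    - [0, 0, -0.2, 0]
    - [0, 0, -0.3, 0]
    - [0, 0, 0, 0]
  jaw: 0.4

```text
t: 6.1
tool_pos: [0.5143, 0.0427, 0.0999]
tcp_rot: [179.9, -0.3, 6.4]
force: [0.7, -0.8, -3.8]
opening: 0.525
finger_force: 40.0
```

```bash
python3 - <<'E'
from h import *
print(delta([.4983,.1507],9.75),readout.sense()['force'],readout.sense()['finger_force'])
E
```

```text
(array([ 0.025, -1.091, -0.425]), array([0.5143, 0.0427, 0.0999]), np.float64(6.35)) [ 0.72299013 -0.78766451 -3.77297241] 39.99492360278964
```

send_rows:
  moves:
    - [0.025, 0, 0, -0.425]
    - [0, -0.37, 0, 0]
    - [0, -0.36, 0, 0]
    - [0, -0.36, 0, 0]
    - [0, 0, 0, 0]
    - [0, 0, 0.3, 0]
    - [0, 0, 0.3, 0]
    - [0, 0, 0, 0]

```text
t: 6.9
tool_pos: [0.4927, 0.1498, 0.0337]
tcp_rot: [-180.0, 0.6, 9.7]
force: [-0.5, 0.5, -3.2]
opening: 0.526
finger_force: 40.0
```

```bash
python3 - <<'E'
from h import *
print(delta([.4983,.1507],9.75),readout.sense()['force'],readout.sense()['finger_force'])
E
```

```text
(array([ 0.057,  0.001, -0.001]), array([0.4927, 0.1498, 0.0337]), np.float64(9.74)) [-0.49956648  0.52539263 -3.19705811] 39.99493553303182
```

send_rows:
  moves:
    - [0, 0, 0.15, 0]
    - [0, 0, 0.1, 0]
    - [0, 0, 0, 0]
    - [0, 0, 0, 0]

```text
t: 7.3
tool_pos: [0.4965, 0.1503, 0.0129]
tcp_rot: [180.0, -0.0, 9.7]
force: [0.2, 1.3, -3.8]
opening: 0.522
finger_force: 40.0
```

send_rows:
  moves:
    - [0, 0, 0, 0]
    - [0, 0, 0, 0]
    - [0, 0, 0, 0]
    - [0, 0, -0.2, 0]
    - [0, 0, -0.4, 0]
    - [0, 0, -0.45, 0]
    - [0, 0, -0.45, 0]
    - [0, 0, 0, 0]
  jaw: 0.667

```text
t: 8.1
tool_pos: [0.5008, 0.1511, 0.1688]
tcp_rot: [179.9, -0.8, 9.8]
force: [0.8, -0.2, 0.3]
opening: 0.664
finger_force: 0.0
```

send_rows:
  moves:
    - [0, 0, 0, -0.36]
    - [0, 0, 0, -0.36]
    - [0, 0, 0, -0.36]
    - [0.02, 0.4, 0, 0]
    - [0.02, 0.4, 0, 0]
    - [0.02, 0.4, 0, 0]
    - [0.02, 0.4, 0, 0]
    - [0, 0, 0, 0]

```text
t: 8.9
tool_pos: [0.5571, -0.0035, 0.1624]
tcp_rot: [179.8, -0.2, 18.1]
force: [-0.5, -0.1, -0.3]
opening: 0.663
finger_force: 0.0
```

```bash
python3 - <<'E'
from h import *
print(delta([.5814,-.0665],18.4),readout.sense()['force'])
w=cam("wrist");cv2.imwrite("pics/w4.png",w["color"])
a=cam("scene");cv2.imwrite("pics/s4.png",a["color"])
I=np.hstack([w["color"],cv2.resize(a["color"][120:260,150:370],(512*1,326))[:,:,:] if 0 else cv2.copyMakeBorder(cv2.resize(a["color"][130:260,170:370],(288,187)),0,197,0,0,cv2.BORDER_CONSTANT)]);cv2.imwrite("pics/w4.png",I)
print(proj(w,[.5812,-.0656,.081]))
E
```

```text
(array([ 0.031,  0.675, -0.037]), array([ 0.5571, -0.0035,  0.1624]), np.float64(18.1)) [-0.45420214 -0.09993188 -0.3492885 ]
[[326.52263058 191.69918556]]
```

View pics/w4.png

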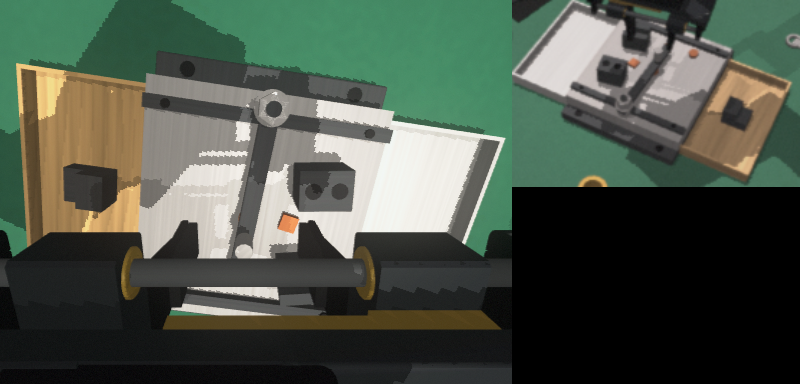

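The step block now stands in the tray. The plain block is still at its measured spot, about (325,188).

send_rows:
  moves:
    - [0.03, 0.34, 0, -0.037]
    - [0, 0.335, 0, 0]
    - [0, 0, 0.35, 0]
    - [0, 0, 0.35, 0]
    - [0, 0, 0, 0]
    - [0, 0, 0, 0]

```text
t: 9.6
tool_pos: [0.5778, -0.0604, 0.0922]
tcp_rot: [-179.9, 0.1, 18.8]
force: [0.6, 0.0, 0.7]
opening: 0.667
finger_force: 0.0
```

```bash
python3 - <<'E'
from h import *
print(delta([.5814,-.0665],18.4))
E
```

```text
(array([0.015, 0.069, 0.047]), array([ 0.5778, -0.0604,  0.0922]), np.float64(18.77))
```

send_rows:
  moves:
    - [0.015, 0.069, 0, 0.047]
    - [0, 0, 0, 0]
    - [0, 0, 0.22, 0]
    - [0, 0, 0.22, 0]
    - [0, 0, 0, 0]
    - [0, 0, 0, 0]

```text
t: 10.2
tool_pos: [0.5829, -0.0681, 0.0495]
tcp_rot: [180.0, -0.1, 18.3]
force: [0.6, -1.1, 0.4]
opening: 0.669
finger_force: 0.0
```

send_rows:
  moves:
    - [0, 0, 0, 0]
    - [0, 0, 0, 0]
    - [0, 0, 0, 0]
    - [0, 0, 0, 0]
    - [0, 0, -0.2, 0]
    - [0, 0, -0.3, 0]
    - [0, 0, -0.4, 0]
    - [0, 0, 0, 0]
  jaw: 0.4

```text
t: 11.0
tool_pos: [0.5861, -0.0693, 0.1434]
tcp_rot: [179.6, -0.5, 18.3]
force: [1.6, 0.0, -3.3]
opening: 0.524
finger_force: 40.0
```

```bash
python3 - <<'E'
from h import *
print(delta([.5624,.1617],9.75),readout.sense()['force'],readout.sense()['finger_force'])
E
```

```text
(array([ 0.157, -2.317,  1.072]), array([ 0.5861, -0.0693,  0.1434]), np.float64(18.33)) [ 1.55198888  0.04546134 -3.25545857] 39.99978583306074
```

send_rows:
  moves:
    - [0.08, 0, 0, 0.54]
    - [0.08, 0, 0, 0.54]
    - [0, -0.39, 0, 0]
    - [0, -0.39, 0, 0]
    - [0, -0.39, 0, 0]
    - [0, -0.39, 0, 0]
    - [0, -0.39, 0, 0]
    - [0, -0.37, 0, 0]

```text
t: 11.8
tool_pos: [0.5573, 0.1665, 0.1371]
tcp_rot: [180.0, 0.1, 9.7]
force: [-0.2, 0.6, -3.5]
opening: 0.527
finger_force: 40.0
```

send_rows:
  moves:
    - [0, 0, 0, 0]
    - [0, 0, 0.3, 0]
    - [0, 0, 0.3, 0]
    - [0, 0, 0, 0]
    - [0, 0, 0, 0]

```text
t: 12.3
tool_pos: [0.5581, 0.1645, 0.0776]
tcp_rot: [180.0, 0.2, 9.6]
force: [1.0, -0.8, -4.3]
opening: 0.527
finger_force: 40.0
```

```bash
python3 - <<'E'
from h import *
print(delta([.5624,.1617],9.75),readout.sense()['force'],readout.sense()['finger_force'])
E
```

```text
(array([ 0.038,  0.035, -0.013]), array([0.5581, 0.1645, 0.0776]), np.float64(9.65)) [ 0.95317597 -0.77252669 -4.3025991 ] 39.999874010682106
```

send_rows:
  moves:
    - [0.04, 0.035, 0, 0]
    - [0, 0, 0.25, 0]
    - [0, 0, 0.25, 0]
    - [0, 0, 0.16, 0]
    - [0, 0, 0, 0]
    - [0, 0, 0, 0]

```text
t: 12.9
tool_pos: [0.5648, 0.1622, 0.0138]
tcp_rot: [180.0, -0.2, 9.7]
force: [0.5, -0.5, -3.6]
opening: 0.528
finger_force: 40.0
```

send_rows:
  moves:
    - [0, 0, 0, 0]
    - [0, 0, 0, 0]
    - [0, 0, 0, 0]
    - [0, 0, -0.2, 0]
    - [0, 0, -0.4, 0]
    - [0, 0, -0.45, 0]
    - [0, 0, -0.45, 0]
    - [0, 0, 0, 0]
  jaw: 0.667

```text
t: 13.7
tool_pos: [0.5683, 0.1631, 0.17]
tcp_rot: [179.9, -0.9, 9.7]
force: [1.4, 0.4, 0.2]
opening: 0.67
finger_force: 0.0
```

send_rows:
  moves:
    - [0, 0, 0, -0.77]
    - [0, 0, 0, -0.77]
    - [-0.26, 0.33, 0, 0]
    - [-0.26, 0.33, 0, 0]
    - [-0.26, 0.33, 0, 0]
    - [-0.26, 0.33, 0, 0]
    - [-0.26, 0.33, 0, 0]
    - [-0.26, 0.33, 0, 0]

```text
t: 14.5
tool_pos: [0.4921, -0.081, 0.1627]
tcp_rot: [180.0, -0.0, 22.0]
force: [1.2, 0.3, 0.3]
opening: 0.667
finger_force: 0.0
```

send_rows:
  moves:
    - [0, 0, 0, 0]
    - [0, 0, 0, 0]

```text
t: 14.7
tool_pos: [0.4926, -0.0803, 0.1626]
tcp_rot: [-180.0, -0.0, 21.8]
force: [-0.0, 1.0, 0.0]
opening: 0.666
finger_force: 0.0
```

```bash
python3 - <<'E'
from h import *
a=cam("scene");b=cam("side")
o=np.load("T0.npy")
# groove still there? compare dark-pixel centroid of roi with first scene picture
for n,f in(("scene","pics/scene0.png"),("side","pics/side0.png")):
    c=a if n=="scene" else b
    uv=proj(c,[.4897,-.0808,.065])[0].astype(int);r=11
    A=c["color"][uv[1]-r:uv[1]+r,uv[0]-r:uv[0]+r].astype(int);B=cv2.imread(f)[uv[1]-r:uv[1]+r,uv[0]-r:uv[0]+r].astype(int)
    print(n,uv,np.abs(A-B).mean())
print(delta([.4899,-.0816],22.0),readout.sense()['force'])
E
```

```text
scene [255 154] 8.224517906336088
side [297 191] 11.071625344352617
(array([-0.038,  0.016,  0.003]), array([ 0.4928, -0.0787,  0.1626]), np.float64(22.02)) [-0.53627498 -1.02020586 -1.00340824]
```

send_rows:
  moves:
    - [-0.03, 0.016, 0, 0]
    - [0, 0, 0.35, 0]
    - [0, 0, 0.35, 0]
    - [0, 0, 0, 0]
    - [0, 0, 0, 0]
  jaw: 0.62

```text
t: 15.3
tool_pos: [0.4904, -0.0812, 0.0924]
tcp_rot: [-179.9, 0.1, 22.1]
force: [0.2, -0.1, 0.8]
opening: 0.624
finger_force: 0.0
```

```bash
python3 - <<'E'
from h import *
print(delta([.4899,-.0816],22.0),readout.sense()['force'])
w=cam("wrist");cv2.imwrite("pics/w5.png",w["color"][100:384,60:452]);print(proj(w,[.4899,-.0808,.081])-[60,100])
E
```

```text
(array([-0.006,  0.001,  0.01 ]), array([ 0.4904, -0.0812,  0.0924]), np.float64(22.08)) [ 0.21647764 -0.05853447  0.83601677]
[[186.03433232 130.45652473]]
```

View pics/w5.png

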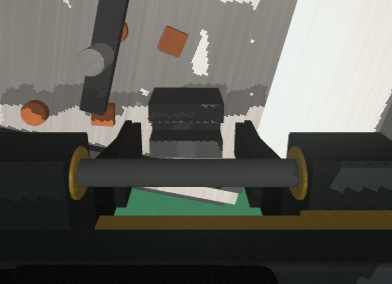

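The groove block is centred between the fingers at (186,130), and the slug at (103,115) is clear of the left finger.

send_rows:
  moves:
    - [0, 0, 0.22, 0]
    - [0, 0, 0.21, 0]
    - [0, 0, 0, 0]
    - [0, 0, 0, 0]

```text
t: 15.75
tool_pos: [0.4915, -0.0824, 0.0509]
tcp_rot: [179.9, -0.1, 22.0]
force: [0.4, -0.0, -0.4]
opening: 0.62
finger_force: 0.0
```

send_rows:
  moves:
    - [0, 0, 0, 0]
    - [0, 0, 0, 0]
    - [0, 0, 0, 0]
    - [0, 0, 0, 0]
    - [0, 0, -0.2, 0]
    - [0, 0, -0.3, 0]
    - [0, 0, -0.4, 0]
    - [0, 0, 0, 0]
  jaw: 0.4

```text
t: 16.55
tool_pos: [0.494, -0.0836, 0.144]
tcp_rot: [179.5, -0.4, 22.0]
force: [1.2, -0.2, -3.0]
opening: 0.522
finger_force: 40.0
```

```bash
python3 - <<'E'
from h import *
print(delta([.4342,.1396],9.75),readout.sense()['force'],readout.sense()['finger_force'])
E
```

```text
(array([-0.211, -2.301,  1.532]), array([ 0.494 , -0.0836,  0.144 ]), np.float64(22.01)) [ 1.1804422  -0.22135367 -2.98699806] 39.99991545570083
```

send_rows:
  moves:
    - [-0.1, 0, 0, 0.77]
    - [-0.1, 0, 0, 0.77]
    - [0, -0.39, 0, 0]
    - [0, -0.39, 0, 0]
    - [0, -0.39, 0, 0]
    - [0, -0.39, 0, 0]
    - [0, -0.39, 0, 0]
    - [0, -0.36, 0, 0]

```text
t: 17.35
tool_pos: [0.4317, 0.1405, 0.1388]
tcp_rot: [-180.0, 0.1, 9.7]
force: [0.5, -0.3, -2.2]
opening: 0.523
finger_force: 40.0
```

send_rows:
  moves:
    - [0, 0, 0, 0]
    - [0, 0, 0.3, 0]
    - [0, 0, 0.3, 0]
    - [0, 0, 0, 0]
    - [0, 0, 0, 0]

```text
t: 17.85
tool_pos: [0.4325, 0.1384, 0.0791]
tcp_rot: [-180.0, 0.1, 9.6]
force: [-0.2, 0.8, -2.6]
opening: 0.522
finger_force: 40.0
```

```bash
python3 - <<'E'
from h import *
print(delta([.4342,.1396],9.75),readout.sense()['force'],readout.sense()['finger_force'])
E
```

```text
(array([ 0.019, -0.009, -0.015]), array([0.4325, 0.1384, 0.0791]), np.float64(9.63)) [-0.15669821  0.76082001 -2.55849378] 39.99986489186995
```

send_rows:
  moves:
    - [0.02, 0, 0, 0]
    - [0, 0, 0.25, 0]
    - [0, 0, 0.25, 0]
    - [0, 0, 0.175, 0]
    - [0, 0, 0, 0]
    - [0, 0, 0, 0]

```text
t: 18.45
tool_pos: [0.4359, 0.1393, 0.013]
tcp_rot: [180.0, -0.1, 9.7]
force: [-0.3, -0.7, -3.1]
opening: 0.523
finger_force: 40.0
```

send_rows:
  moves:
    - [0, 0, 0, 0]
    - [0, 0, 0, 0]
    - [0, 0, 0, 0]
    - [0, 0, -0.2, 0]
    - [0, 0, -0.4, 0]
    - [0, 0, -0.45, 0]
    - [0, 0, -0.45, 0]
    - [0, 0, 0, 0]
  jaw: 0.667

```text
t: 19.25
tool_pos: [0.4389, 0.1399, 0.1677]
tcp_rot: [179.9, -0.8, 9.7]
force: [0.8, -0.4, 0.5]
opening: 0.67
finger_force: 0.0
```

send_rows:
  moves:
    - [0.34, 0.34, 0, 0]
    - [0.34, 0.34, 0, 0]
    - [0.34, 0.34, 0, 0]
    - [0.34, 0.34, 0, 0]
    - [0.34, 0.36, 0, 0]
    - [0, 0, 0, 0]
    - [0, 0, 0, 0]
  jaw: 0.43

```text
t: 19.95
tool_pos: [0.631, -0.0024, 0.1609]
tcp_rot: [-179.9, 0.1, 9.6]
force: [0.1, -0.0, -1.1]
opening: 0.433
finger_force: 0.0
```

```bash
python3 - <<'E'
from h import *
print(fromdie([.105,0]),delta(fromdie([.105,0])[0],9.75))
a=cam("side");np.set_printoptions(suppress=True)
w=cam("scene")
I=np.hstack([cv2.resize(a["color"][140:290,220:340],(400,500)),cv2.resize(w["color"][130:250,170:370],(400,240)) if 0 else cv2.copyMakeBorder(cv2.resize(w["color"][125:255,170:370],(400,260)),0,240,0,0,cv2.BORDER_CONSTANT)])
cv2.imwrite("pics/m6.png",I)
E
```

```text
[[ 0.63091355 -0.00107165]] (array([ 0.001, -0.013, -0.023]), array([ 0.631 , -0.0024,  0.1609]), np.float64(9.57))
```

View pics/m6.png

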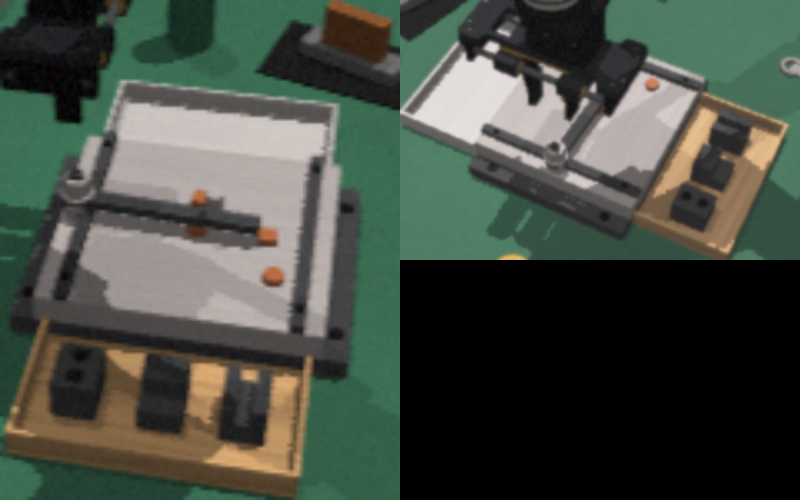

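All three blocks stand in the tray, and four slugs are visible on the face: (199,198), (197,228), (267,237) and (272,275) in the side crop. Next is the nut.

send_rows:
  moves:
    - [0, 0, 0.3, -0.02]
    - [0, 0, 0.3, 0]
    - [0, 0, 0, 0]
    - [0, 0, 0.2, 0]
    - [0, 0, 0.09, 0]
    - [0, 0, 0, 0]
    - [0, 0, 0, 0]

```text
t: 20.75
tool_pos: [0.6316, -0.0013, 0.074]
tcp_rot: [180.0, -0.0, 9.9]
force: [-0.1, -0.1, 0.4]
opening: 0.431
finger_force: 0.0
```

```bash
python3 - <<'E'
from h import *
print(delta(fromdie([.105,0])[0],9.75),readout.sense()['force'])
E
```

```text
(array([-0.006, -0.004,  0.013]), array([ 0.6316, -0.0013,  0.074 ]), np.float64(9.86)) [-0.1221736 -0.1010917  0.417206 ]
```

send_rows:
  moves:
    - [0, 0, 0.02, 0]
    - [0, 0, 0, 0]
    - [0, 0, 0, 0]
    - [0, 0, 0, 0]
    - [0, 0, 0, 0]
  jaw: 0.1
  grip_force: 45

```text
t: 21.25
tool_pos: [0.6314, -0.0003, 0.0717]
tcp_rot: [-179.9, -0.0, 9.8]
force: [0.1, 5.4, 2.3]
opening: 0.247
finger_force: 45.0
```

send_rows:
  moves:
    - [0, 0, 0, -0.4]
    - [0, 0, 0, -0.8]
    - [0, 0, 0, -0.8]
    - [0, 0, 0, -0.8]

```text
t: 21.65
tool_pos: [0.6313, 0.0001, 0.0717]
tcp_rot: [-179.9, -0.1, 32.4]
force: [-1.0, 6.0, 3.2]
opening: 0.245
finger_force: 45.0
```

send_rows:
  moves:
    - [0, 0, 0, -0.8]
    - [0, 0, 0, -0.8]
    - [0, 0, 0, -0.8]
    - [0, 0, 0, -0.8]
    - [0, 0, 0, -0.8]
    - [0, 0, 0, -0.8]
    - [0, 0, 0, -0.8]
    - [0, 0, 0, -0.8]

```text
t: 22.45
tool_pos: [0.6305, 0.0005, 0.0717]
tcp_rot: [-179.9, -0.2, 83.6]
force: [-1.6, 6.6, 5.6]
opening: 0.241
finger_force: 45.0
```

send_rows:
  moves:
    - [0, 0, 0, -0.8]
    - [0, 0, 0, -0.8]
    - [0, 0, 0, -0.6]
    - [0, 0, 0, 0]
    - [0, 0, 0, 0]

```text
t: 22.95
tool_pos: [0.6302, 0.0005, 0.0716]
tcp_rot: [-179.9, -0.2, 101.0]
force: [-3.1, 7.2, 4.0]
opening: 0.248
finger_force: 45.0
```

```bash
python3 - <<'E'
from h import *
s=readout.sense();print(s['torque'],s['qpos'])
E
```

```text
[1.21031722 0.32659569 0.04247068] [-10.17223858  41.62469064  87.73987278   0.1928278   50.7911584
 -21.30875063]
```

send_rows:
  moves:
    - [0, 0, 0, 0]
    - [0, 0, 0, 0]
    - [0, 0, 0, 0]
    - [0, 0, -0.3, 0]
    - [0, 0, -0.4, 0]
    - [0, 0, 0, -1]
    - [0, 0, 0, -1]
    - [0, 0, 0, -1]
  jaw: 0.43

```text
t: 23.75
tool_pos: [0.6317, -0.0024, 0.1415]
tcp_rot: [180.0, 0.1, 125.3]
force: [-0.0, -0.8, -0.3]
opening: 0.428
finger_force: 0.0
```

send_rows:
  moves:
    - [0, 0, 0, -1]
    - [0, 0, 0, -1]
    - [0, 0, 0, -1]
    - [0, 0, 0, -1]
    - [0, 0, 0, -1]
    - [0, 0, 0, -1]
    - [0, 0, 0, -1]
    - [0, 0, 0, -0.75]

```text
t: 24.55
tool_pos: [0.6315, -0.0024, 0.1409]
tcp_rot: [-180.0, -0.0, -172.7]
force: [-0.9, -0.0, -1.1]
opening: 0.433
finger_force: 0.0
```

send_rows:
  moves:
    - [0.4, 0, 0, 0]
    - [0.4, 0, 0, 0]
    - [0.4, -0.01, 0, 0]
    - [0, 0, 0, 0]
    - [0, 0, 0, 0]

```text
t: 25.05
tool_pos: [0.5122, -0.0179, 0.1413]
tcp_rot: [-180.0, 0.0, -173.0]
force: [0.3, -0.7, -0.1]
opening: 0.426
finger_force: 0.0
```

```bash
python3 - <<'E'
from h import *
print(delta([.5118,-.0154],187-360 if readout.sense()['tcp_rot'][2]<0 else 187),readout.sense()['qpos'])
w=cam("side");cv2.imwrite("pics/m7.png",w["color"])
# pin top: bright blob? nut shade
w=cam("wrist");cv2.imwrite("pics/w7.png",w["color"]);print(proj(w,[[.5118,-.0154,.091],[.6309,-.001,.085]]))
E
```

```text
(array([ 0.001,  0.025, -0.003]), array([ 0.5122, -0.0179,  0.1413]), np.float64(-173.03)) [-1.44987417e+01  2.85289008e+01  1.02715199e+02 -2.53905829e-02
  4.87059642e+01 -1.11454420e+02]
[[252.02195155 205.02004856]
 [251.08030059 332.97775793]]
```

send_rows:
  moves:
    - [0, 0.025, 0, 0]
    - [0, 0, 0.3, 0]
    - [0, 0, 0.3, 0]
    - [0, 0, 0.1, 0]
    - [0, 0, 0, 0]
    - [0, 0, 0, 0]

```text
t: 25.75
tool_pos: [0.513, -0.0149, 0.0715]
tcp_rot: [-180.0, 0.1, -173.0]
force: [-0.0, 0.5, 0.4]
opening: 0.43
finger_force: 0.0
```

send_rows:
  moves:
    - [0, 0, 0, 0]
    - [0, 0, 0, 0]
    - [0, 0, 0, 0]
    - [0, 0, 0, 0]
  jaw: 0.05
  grip_force: 20

```text
t: 26.15
tool_pos: [0.5124, -0.0149, 0.0717]
tcp_rot: [-180.0, 0.1, -173.0]
force: [0.2, 0.4, 2.5]
opening: 0.173
finger_force: 20.0
```

```bash
python3 - <<'E'
from h import *
s=readout.sense();print(todie(s['tool_pos'][None]),s['force'])
E
```

```text
[[-0.014106    0.00647125]] [0.15719313 0.38281386 2.4821367 ]
```

send_rows:
  moves:
    - [-0.006, 0.12, 0, 0.72]
    - [-0.006, 0.12, 0, 0.72]
    - [-0.006, 0.12, 0, 0.72]

```text
t: 26.45
tool_pos: [0.5135, 0.021, 0.0717]
tcp_rot: [-180.0, 0.1, 169.5]
force: [1.0, -1.8, 2.3]
opening: 0.175
finger_force: 20.0
```

send_rows:
  moves:
    - [-0.006, 0.12, 0, 0.72]
    - [-0.006, 0.12, 0, 0.72]
    - [-0.006, 0.12, 0, 0.72]
    - [-0.006, 0.12, 0, 0.72]

```text
t: 26.85
tool_pos: [0.5314, 0.0655, 0.0717]
tcp_rot: [180.0, 0.1, 146.5]
force: [0.2, -2.9, 1.8]
opening: 0.169
finger_force: 20.0
```

```bash
python3 - <<'E'
from h import *
s=readout.sense();q=todie(s['tool_pos'][None])[0]-[.105,0];print(q,np.hypot(*q),np.arctan2(q[1],-q[0]),s['force'])
E
```

```text
[-0.0867873   0.08245223] 0.11970966717694369 0.7597887530287014 [ 0.20202524 -2.85063249  1.83288891]
```

send_rows:
  moves:
    - [-0.006, 0.12, 0, 0.72]
    - [-0.006, 0.12, 0, 0.72]
    - [-0.006, 0.12, 0, 0.72]
    - [-0.006, 0.12, 0, 0.72]
    - [-0.006, 0.12, 0, 0.72]
    - [-0.006, 0.12, 0, 0.72]
    - [-0.006, 0.12, 0, 0.72]
    - [-0.006, 0.12, 0, 0.72]

```text
t: 27.65
tool_pos: [0.6092, 0.1166, 0.0717]
tcp_rot: [-180.0, 0.1, 100.4]
force: [-0.2, -4.6, 1.8]
opening: 0.175
finger_force: 20.0
```

```bash
python3 - <<'E'
from h import *
s=readout.sense();q=todie(s['tool_pos'][None])[0]-[.105,0];print(q,np.hypot(*q),np.arctan2(q[1],-q[0]),s['force'])
a=cam("scene");b=cam("side")
for n,k in((a,"a"),(b,"b")):
    I=n['color'].astype(int);m=((I[...,2]-I[...,0]>50)&(I[...,2]-I[...,1]>25)).astype(np.uint8)
    cn,_,st,ce=cv2.connectedComponentsWithStats(m)
    for i in range(1,cn):
        p=todie(ray(n,ce[i],.051))[0]
        if abs(p[0])<.12 and abs(p[1])<.12: print(k,st[i,4],p)
# scraper: orange grip + corners
I=np.hstack([cv2.resize(a["color"][90:150,145:225],(400,300),interpolation=cv2.INTER_CUBIC),cv2.resize(b["color"][130:180,290:370],(400,250),interpolation=cv2.INTER_CUBIC) if 0 else cv2.resize(b["color"][125:185,285:365],(400,300),interpolation=cv2.INTER_CUBIC)])
cv2.imwrite("pics/scr.png",I)
E
```

```text
[-0.00151778  0.11965283] 0.11966245243368112 1.5581121386441183 [-0.2248976  -4.60659607  1.7865051 ]
a 30 [-0.06253574  0.005333  ]
a 33 [ 0.00025252 -0.03380483]
a 31 [-0.00184099  0.00598904]
b 26 [-0.00044404 -0.03041903]
b 25 [-0.0021953   0.00975795]
b 26 [-0.0618823   0.00775637]
b 28 [-0.07208856  0.05647814]
```

send_rows:
  moves:
    - [0, 0, 0, 0]
    - [0, 0, 0, 0]
    - [0, 0, 0, 0]
    - [0, 0, -0.3, 0]
    - [0, 0, -0.45, 0]
    - [0, 0, -0.45, 0]
    - [0, 0, -0.45, -0.5]
    - [0, 0, -0.2, -0.95]
  jaw: 0.43

```text
t: 28.55
tool_pos: [0.6101, 0.1178, 0.2608]
tcp_rot: [179.6, 0.1, 112.5]
force: [0.9, 0.6, -0.1]
opening: 0.429
finger_force: 0.0
```

send_rows:
  moves:
    - [0, 0, 0, -1]
    - [0, 0, 0, -1]
    - [0, 0, 0, -1]
    - [0, 0, 0, -1]
    - [0, 0, 0, -1]
    - [-0.13, -0.4, 0, 0]
    - [-0.13, -0.4, 0, 0]
    - [-0.13, -0.4, 0, 0]

```text
t: 29.35
tool_pos: [0.5861, -0.0075, 0.2556]
tcp_rot: [-180.0, -0.1, 152.4]
force: [0.0, -0.0, 0.3]
opening: 0.427
finger_force: 0.0
```

send_rows:
  moves:
    - [-0.13, -0.4, 0, 0]
    - [-0.13, -0.4, 0, 0]
    - [-0.13, -0.4, 0, 0]
    - [-0.13, -0.4, 0, 0]
    - [-0.13, -0.4, 0, 0]
    - [-0.13, -0.4, 0, 0]
    - [-0.13, -0.4, 0, 0]
    - [-0.13, -0.4, 0, 0]

```text
t: 30.15
tool_pos: [0.5292, -0.3395, 0.2557]
tcp_rot: [180.0, -0.1, 152.3]
force: [-0.4, 1.2, 0.5]
opening: 0.427
finger_force: 0.0
```

send_rows:
  moves:
    - [-0.13, -0.4, 0, 0]
    - [-0.06, -0.17, 0, 0]
    - [0, 0, 0, 0]
    - [0, 0, 0, 0]

```text
t: 30.55
tool_pos: [0.5202, -0.3963, 0.2555]
tcp_rot: [179.9, -0.1, 152.2]
force: [0.1, 0.5, 0.4]
opening: 0.429
finger_force: 0.0
```

```bash
python3 - <<'E'
from h import *
import pickle
w=cam("wrist");pickle.dump(w,open("w8.pkl","wb"));s=readout.sense();print(s['tool_pos'],s['tcp_rot'][2])
uv=proj(w,[.466,-.37,.03])[0];print(uv)
x,y=[int(np.clip(v,90,m-90)) for v,m in zip(uv,(512,384))]
print(x,y);cv2.imwrite("pics/w8.png",cv2.resize(w["color"][y-90:y+90,x-90:x+90],(600,600),interpolation=cv2.INTER_CUBIC))
E
```

```text
[ 0.52048676 -0.39564679  0.25565508] 152.30355979142894
[245.66873496 113.3212765 ]
245 113
```

View pics/w8.png

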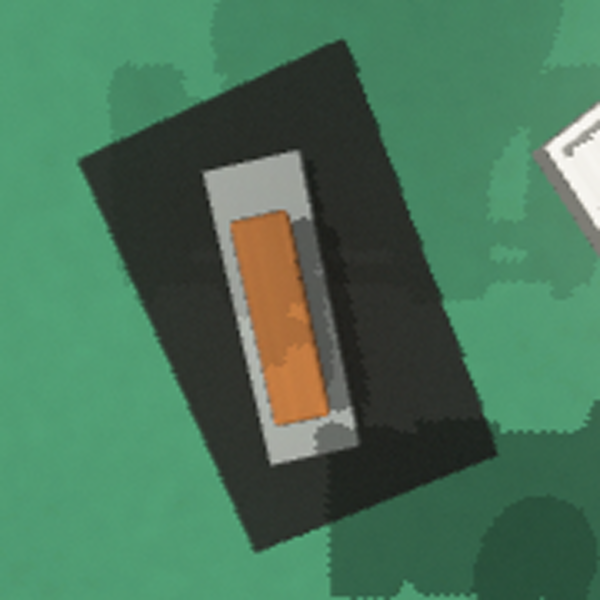

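The scraper stands on the mat. Its grip corners in the crop are (231,222), (287,211), (328,414) and (274,426), and its foot top and the mat corners are clear too.

```bash
python3 - <<'E'
from h import *
import pickle
w=pickle.load(open("w8.pkl","rb"))
C=lambda p:(np.array(p,float)+.5)/(600/180)-.5+[155,23]
L=lambda a,b:[(a,b),(a,-b),(-a,-b),(-a,b)]
g=fit(ray(w,C([(231,222),(287,211),(328,414),(274,426)]),.065),L(.035,.01))
f=fit(ray(w,C([(203,172),(299,150),(358,445),(270,465)]),.019),L(.056,.018))
m=fit(ray(w,C([(79,160),(344,40),(497,456),(256,551)]),.003),L(.085,.055))
for k in(g,f,m):print(k)
print(delta((f[0]+g[0])/2,f[1]%360),readout.sense()['tcp_rot'][2])
E
```

```text
(array([ 0.46664073, -0.37892561]), np.float64(163.75120060509406), np.float64(0.0008419341867622263))
(array([ 0.4666704 , -0.37895893]), np.float64(164.31175284968396), np.float64(0.0003702748042851145))
(array([ 0.46951864, -0.37501076]), np.float64(174.80560086795225), np.float64(0.0010244296807609687))
(array([ 0.563,  0.015, -1.501]), array([ 0.5205, -0.3956,  0.2557]), np.float64(152.3)) 152.30355979142894
```

send_rows:
  moves:
    - [0, 0, 0, -0.73]
    - [0, 0, 0, -0.73]
    - [0.28, 0.01, 0, 0]
    - [0.28, 0.005, 0, 0]
    - [0, 0, 0.4, 0]
    - [0, 0, 0.4, 0]
    - [0, 0, 0.4, 0]
    - [0, 0, 0, 0]

```text
t: 31.4
tool_pos: [0.4646, -0.3752, 0.1313]
tcp_rot: [179.6, -0.6, 164.0]
force: [-0.8, -0.2, 1.4]
opening: 0.427
finger_force: 0.0
```

send_rows:
  moves:
    - [0, 0, 0, 0]
    - [0, 0, 0, 0]

```text
t: 31.6
tool_pos: [0.4686, -0.3813, 0.1384]
tcp_rot: [-179.9, 0.2, 164.0]
force: [1.2, -0.1, -0.9]
opening: 0.425
finger_force: 0.0
```

```bash
python3 - <<'E'
from h import *
print(delta([.4667,-.3790],164.1))
E
```

```text
(array([ 0.025,  0.017, -0.014]), array([ 0.4686, -0.3813,  0.1384]), np.float64(163.99))
```

send_rows:
  moves:
    - [0.02, 0.015, 0, 0]
    - [0, 0, 0.35, 0]
    - [0, 0, 0.35, 0]
    - [0, 0, 0.25, 0]
    - [0, 0, 0.1, 0]
    - [0, 0, 0, 0]
    - [0, 0, 0, 0]

```text
t: 32.3
tool_pos: [0.4664, -0.3799, 0.0326]
tcp_rot: [-179.9, 0.1, 163.9]
force: [0.3, -0.7, 0.2]
opening: 0.43
finger_force: 0.0
```

```bash
python3 - <<'E'
from h import *
print(delta([.4667,-.3790],164.1))
E
```

```text
(array([-0.001,  0.009, -0.024]), array([ 0.4664, -0.3799,  0.0326]), np.float64(163.91))
```

send_rows:
  moves:
    - [0, 0.005, 0.03, 0]
    - [0, 0, 0, 0]
    - [0, 0, 0, 0]
    - [0, 0, 0, 0]
    - [0, 0, 0, 0]
  jaw: 0.05
  grip_force: 50

```text
t: 32.8
tool_pos: [0.4659, -0.3787, 0.0288]
tcp_rot: [-180.0, 0.1, 163.9]
force: [0.0, 0.6, 4.1]
opening: 0.226
finger_force: 50.0
```

send_rows:
  moves:
    - [0, 0, -0.2, 0]
    - [0, 0, -0.3, 0]
    - [0, 0, -0.4, 0]
    - [0, 0, -0.4, 0]
    - [0, 0, 0, 0]
    - [0, 0, 0, 0]

```text
t: 33.4
tool_pos: [0.4655, -0.3783, 0.1582]
tcp_rot: [-180.0, 0.0, 163.9]
force: [-0.3, 0.0, -3.3]
opening: 0.226
finger_force: 50.0
```

```bash
python3 - <<'E'
from h import *
p=fromdie([-.03,.091])[0];print(p,delta(p,189.75),readout.sense()['finger_force'])
E
```

```text
[0.48245073 0.06574745] (array([-0.919,  4.347, -3.23 ]), array([ 0.4655, -0.3783,  0.1582]), np.float64(163.91)) 49.96954570048615
```

send_rows:
  moves:
    - [0, 0, 0, -0.81]
    - [0, 0, 0, -0.81]
    - [0, 0, 0, -0.81]
    - [0, 0, 0, -0.8]
    - [-0.077, 0.362, 0, 0]
    - [-0.077, 0.362, 0, 0]
    - [-0.077, 0.362, 0, 0]
    - [-0.077, 0.362, 0, 0]

```text
t: 34.2
tool_pos: [0.4695, -0.2279, 0.1554]
tcp_rot: [179.7, -0.2, -170.3]
force: [0.6, -0.7, -2.4]
opening: 0.227
finger_force: 50.0
```

send_rows:
  moves:
    - [-0.077, 0.362, 0, 0]
    - [-0.077, 0.362, 0, 0]
    - [-0.077, 0.362, 0, 0]
    - [-0.077, 0.362, 0, 0]
    - [-0.077, 0.362, 0, 0]
    - [-0.077, 0.362, 0, 0]
    - [-0.077, 0.362, 0, 0]
    - [-0.077, 0.362, 0, 0]

```text
t: 35.0
tool_pos: [0.481, 0.067, 0.1558]
tcp_rot: [179.9, -0.3, -170.3]
force: [0.1, -0.2, -1.3]
opening: 0.225
finger_force: 50.0
```

send_rows:
  moves:
    - [0, 0, 0, 0]
    - [0, 0, 0, 0]
    - [0, 0, 0, 0]

```text
t: 35.3
tool_pos: [0.4823, 0.0647, 0.1569]
tcp_rot: [180.0, -0.2, -170.3]
force: [0.7, 0.3, -2.8]
opening: 0.225
finger_force: 50.0
```

```bash
python3 - <<'E'
from h import *
p=fromdie([-.03,.091])[0];print(delta(p,-170.25),todie(readout.sense()['tool_pos'][None]))
E
```

```text
(array([-0.003,  0.01 , -0.003]), array([0.4823, 0.0647, 0.1569]), np.float64(-170.28)) [[-0.03028257  0.08996066]]
```

send_rows:
  moves:
    - [0, 0.01, 0, 0]
    - [0, 0, 0.3, 0]
    - [0, 0, 0.3, 0]
    - [0, 0, 0.18, 0]
    - [0, 0, 0, 0]
    - [0, 0, 0.05, 0]
    - [0, 0, 0, 0]
    - [0, 0, 0, 0]

```text
t: 36.1
tool_pos: [0.4837, 0.0661, 0.0759]
tcp_rot: [-180.0, 0.1, -170.3]
force: [0.4, 1.0, -2.1]
opening: 0.222
finger_force: 50.0
```

send_rows:
  moves:
    - [0, 0, 0.02, 0]
    - [0, 0, 0, 0]
    - [0, 0, 0, 0]

```text
t: 36.4
tool_pos: [0.4831, 0.0664, 0.0733]
tcp_rot: [-180.0, 0.0, -170.2]
force: [-0.8, -2.0, -1.8]
opening: 0.227
finger_force: 50.0
```

send_rows:
  moves:
    - [0, 0, 0.015, 0]
    - [0, 0, 0, 0]
    - [0, 0, 0, 0]

```text
t: 36.7
tool_pos: [0.483, 0.0664, 0.0715]
tcp_rot: [180.0, -0.0, -170.2]
force: [-0.4, -0.6, -2.7]
opening: 0.229
finger_force: 50.0
```

send_rows:
  moves:
    - [0, 0, 0.01, 0]
    - [0, 0, 0, 0]
    - [0, 0, 0, 0]

```text
t: 37.0
tool_pos: [0.4831, 0.0663, 0.0708]
tcp_rot: [-180.0, 0.0, -170.3]
force: [-0.4, 0.1, 1.5]
opening: 0.229
finger_force: 50.0
```

send_rows:
  moves:
    - [0, -0.04, 0, 0]
    - [0, -0.08, 0, 0]
    - [0, -0.08, 0, 0]
    - [0, -0.08, 0, 0]
    - [0, -0.08, 0, 0]
    - [0, -0.08, 0, 0]
    - [0, -0.08, 0, 0]
    - [0, -0.08, 0, 0]

```text
t: 37.8
tool_pos: [0.4931, 0.0066, 0.0708]
tcp_rot: [180.0, 0.0, -170.3]
force: [0.1, 4.4, 5.0]
opening: 0.226
finger_force: 50.0
```

send_rows:
  moves:
    - [0, -0.08, 0, 0]
    - [0, -0.08, 0, 0]
    - [0, -0.08, 0, 0]
    - [0, -0.08, 0, 0]
    - [0, -0.08, 0, 0]
    - [0, -0.08, 0, 0]
    - [0, -0.08, 0, 0]
    - [0, -0.08, 0, 0]

```text
t: 38.6
tool_pos: [0.5036, -0.0563, 0.0708]
tcp_rot: [179.9, -0.0, -170.3]
force: [-1.1, 5.0, 5.1]
opening: 0.226
finger_force: 50.0
```

```bash
python3 - <<'E'
from h import *
print(todie(readout.sense()['tool_pos'][None]))
b=cam("scene");s=cam("side")
for n,k in((b,"a"),(s,"b")):
    I=n['color'].astype(int);m=((I[...,2]-I[...,0]>50)&(I[...,2]-I[...,1]>25)).astype(np.uint8)
    cn,_,st,ce=cv2.connectedComponentsWithStats(m)
    for i in range(1,cn):
        p=todie(ray(n,ce[i],.051))[0]
        if abs(p[0])<.14 and -.25<p[1]<.1: print(k,st[i,4],p.round(4))
E
```

```text
[[-0.02986621 -0.03283244]]
a 1 [-0.0444 -0.0482]
a 41 [ 0.0017 -0.0681]
b 4 [-0.0733 -0.065 ]
```

send_rows:
  moves:
    - [0, -0.08, 0, 0]
    - [0, -0.08, 0, 0]
    - [0, -0.08, 0, 0]
    - [0, -0.08, 0, 0]
    - [0, -0.08, 0, 0]
    - [0, -0.08, 0, 0]
    - [0, -0.08, 0, 0]
    - [0, -0.08, 0, 0]

```text
t: 39.5
tool_pos: [0.5142, -0.119, 0.0708]
tcp_rot: [179.9, -0.1, -170.3]
force: [-1.1, 3.8, 6.6]
opening: 0.226
finger_force: 50.0
```

send_rows:
  moves:
    - [0, -0.08, -0.005, 0]
    - [0, -0.08, 0, 0]
    - [0, -0.08, 0, 0]
    - [0, 0, 0, 0]
    - [0, 0, 0, 0]
    - [0, 0, 0, 0]
    - [0, 0, 0, 0]

```text
t: 40.2
tool_pos: [0.5186, -0.1423, 0.0708]
tcp_rot: [180.0, -0.0, -170.2]
force: [-0.0, -0.1, -2.7]
opening: 0.221
finger_force: 50.0
```

send_rows:
  moves:
    - [0, 0, -0.3, 0]
    - [0, 0, -0.45, 0]
    - [0, 0, -0.3, 0]
    - [0.1, -0.42, 0, 0]
    - [0.1, -0.42, 0, 0]
    - [0.1, -0.42, 0, 0]
    - [0, 0, 0, 0]

```text
t: 40.9
tool_pos: [0.5111, -0.2777, 0.1762]
tcp_rot: [-179.7, 0.1, -170.5]
force: [0.4, 0.1, -3.9]
opening: 0.227
finger_force: 50.0
```

```bash
python3 - <<'E'
from h import *
print(todie(readout.sense()['tool_pos'][None]))
b=cam("scene");s=cam("side")
for n,k in((b,"a"),(s,"b")):
    I=n['color'].astype(int);m=((I[...,2]-I[...,0]>50)&(I[...,2]-I[...,1]>25)).astype(np.uint8)
    cn,_,st,ce=cv2.connectedComponentsWithStats(m)
    for i in range(1,cn):
        p=todie(ray(n,ce[i],.01))[0]
        if abs(p[0])<.16 and -.27<p[1]<.12: print(k,st[i,4],ce[i].round(),p.round(4),todie(ray(n,ce[i],.051))[0].round(4))
I=np.hstack([cv2.resize(b["color"][120:230,165:325],(400,275),interpolation=cv2.INTER_CUBIC),cv2.resize(s["color"][150:260,210:370],(400,275),interpolation=cv2.INTER_CUBIC)])
cv2.imwrite("pics/m9.png",I)
E
```

```text
[[-0.05993628 -0.25232844]]
a 41 [234. 155.] [-0.0643 -0.1314] [-0.0322 -0.1118]
a 31 [221. 172.] [ 0.008  -0.1321] [ 0.0368 -0.1125]
a 1 [323. 172.] [-0.1218  0.1172] [-0.0872  0.1257]
```

View pics/m9.png

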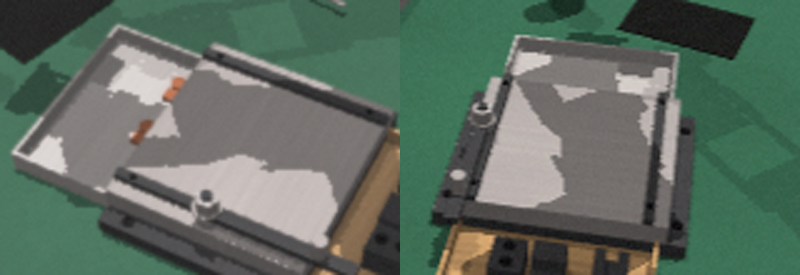

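In the left view the slugs lie in the pan beside the die, two small orange clusters at (174,88) and (141,131). The die face looks clear. The scraper goes back now.

```bash
python3 - <<'E'
from h import *
print(delta([.4695,-.375],174.8-360))
E
```

```text
(array([ 0.308, -1.062,  1.854]), array([ 0.5098, -0.272 ,  0.1754]), np.float64(-170.37))
```

send_rows:
  moves:
    - [0, 0, 0, 0.62]
    - [0, 0, 0, 0.62]
    - [0, 0, 0, 0.61]
    - [0.1, -0.35, 0, 0]
    - [0.1, -0.35, 0, 0]
    - [0.1, -0.36, 0, 0]
    - [0, 0, 0.35, 0]
    - [0, 0, 0.35, 0]

```text
t: 41.8
tool_pos: [0.4718, -0.3748, 0.1062]
tcp_rot: [-179.9, 0.1, 174.9]
force: [-0.3, 0.4, -3.7]
opening: 0.221
finger_force: 50.0
```

send_rows:
  moves:
    - [0, 0, 0.35, 0]
    - [0, 0, 0, 0]
    - [0, 0, 0, 0]

```text
t: 42.1
tool_pos: [0.4714, -0.373, 0.0707]
tcp_rot: [179.9, -0.1, 175.0]
force: [-0.3, -0.3, -1.8]
opening: 0.225
finger_force: 50.0
```

```bash
python3 - <<'E'
from h import *
print(delta([.4695,-.375],174.8))
E
```

```text
(array([ 0.017, -0.022,  0.03 ]), array([ 0.4714, -0.373 ,  0.0707]), np.float64(175.04))
```

send_rows:
  moves:
    - [0.01, -0.02, 0, 0]
    - [0, 0, 0.2, 0]
    - [0, 0, 0.15, 0]
    - [0, 0, 0.05, 0]
    - [0, 0, 0, 0]
    - [0, 0, 0.015, 0]
    - [0, 0, 0, 0]
    - [0, 0, 0, 0]

```text
t: 42.9
tool_pos: [0.4705, -0.377, 0.0301]
tcp_rot: [-180.0, 0.0, 174.9]
force: [0.6, 0.0, -3.3]
opening: 0.223
finger_force: 50.0
```

send_rows:
  moves:
    - [0, 0, 0.012, 0]
    - [0, 0, 0, 0]
    - [0, 0, 0, 0]

```text
t: 43.2
tool_pos: [0.4706, -0.3771, 0.0288]
tcp_rot: [-180.0, 0.0, 174.9]
force: [-0.1, 0.0, 0.6]
opening: 0.227
finger_force: 50.0
```

send_rows:
  moves:
    - [0, 0, 0, 0]
    - [0, 0, 0, 0]
    - [0, 0, 0, 0]
    - [0, 0, -0.2, 0]
    - [0, 0, -0.4, 0]
    - [0, 0, -0.45, 0]
    - [0, 0, -0.45, 0]
    - [0, 0, -0.45, 0]
  jaw: 0.43

```text
t: 44.0
tool_pos: [0.47, -0.3764, 0.2251]
tcp_rot: [180.0, -0.0, 174.9]
force: [0.4, -0.8, 0.1]
opening: 0.432
finger_force: 0.0
```

```bash
python3 - <<'E'
from h import *
# pin: bar angle 1.558
q=np.array([.105-.1197*np.cos(1.558),.1197*np.sin(1.558)]);p=fromdie(q)[0]
print(p,delta(p,100.4))
# pan view spot
print(delta(fromdie([0,-.17])[0],100.4))
E
```

```text
[0.60913109 0.11662973] (array([4.598, 2.259, 9.318]), array([ 0.47  , -0.3764,  0.2251]), np.float64(174.95))
(array([1.713, 1.191, 9.318]), array([ 0.47  , -0.3764,  0.2251]), np.float64(174.95))
```

send_rows:
  moves:
    - [0, 0, 0, 1]
    - [0, 0, 0, 1]
    - [0, 0, 0, 1]
    - [0, 0, 0, 1]
    - [0, 0, 0, 1]
    - [0, 0, 0, 1]
    - [0, 0, 0, 1]
    - [0, 0, 0, 1]

```text
t: 44.8
tool_pos: [0.4701, -0.3765, 0.2232]
tcp_rot: [-180.0, -0.0, 110.6]
force: [0.1, 0.8, -0.1]
opening: 0.429
finger_force: 0.0
```

send_rows:
  moves:
    - [0, 0, 0, 1]
    - [0, 0, 0, 0.32]
    - [0.38, 0.19, 0, 0]
    - [0.38, 0.19, 0, 0]
    - [0.38, 0.19, 0, 0]
    - [0, 0, 0, 0]
    - [0, 0, 0, 0]
    - [0, 0, 0, 0]

```text
t: 45.6
tool_pos: [0.5058, -0.2552, 0.2235]
tcp_rot: [180.0, 0.1, 100.4]
force: [-0.5, 0.7, 0.5]
opening: 0.428
finger_force: 0.0
```

```bash
python3 - <<'E'
from h import *
w=cam("wrist");b=cam("side")
for k,n in(("w",w),("side",b)):
    I=n["color"].astype(int);m=((I[...,2]-I[...,0]>45)&(I[...,2]-I[...,1]>20)).astype(np.uint8)
    cn,_,st,ce=cv2.connectedComponentsWithStats(m)
    for i in range(1,cn):
        p=todie(ray(n,ce[i],.010))[0]
        if abs(p[0])<.16 and -.3<p[1]<.12 and st[i,4]>3: print(k,st[i,4],ce[i].round(),p.round(4))
uv=proj(w,np.c_[fromdie([[.04,-.11],[-.06,-.14]]),[.02,.02]]).mean(0).astype(int);print(uv)
x,y=np.clip(uv,[110,80],[402,304])
L=cv2.resize(w["color"][y-80:y+80,x-110:x+110],(800,582),interpolation=cv2.INTER_CUBIC)
cv2.imwrite("pics/m10.png",L);print(x,y,readout.sense()['tool_pos'])
a=cam("scene")
for n in(a,b): # scraper orange centre
    I=n["color"].astype(int);m=((I[...,2]-I[...,0]>35)&(I[...,2]-I[...,1]>20)).astype(np.uint8)
    uv=proj(n,[.4705,-.377,.065])[0];print(uv,[(st_[4],c.round(1)) for st_,c in zip(*cv2.connectedComponentsWithStats(m)[2:]) if np.hypot(*(c-uv))<25])
E
```

```text
w 201 [238.  80.] [-0.0734 -0.1309]
w 210 [254.  79.] [-0.0541 -0.1302]
w 422 [308.  80.] [ 0.0081 -0.1308]
[294  73]
294 80 [ 0.50562155 -0.25562841  0.22335069]
[179.08245552 105.82792882] [(np.int32(116), array([179.1, 106.7]))]
[325.97621199 142.92703368] [(np.int32(206), array([325.5, 148.2]))]
```

View pics/m10.png

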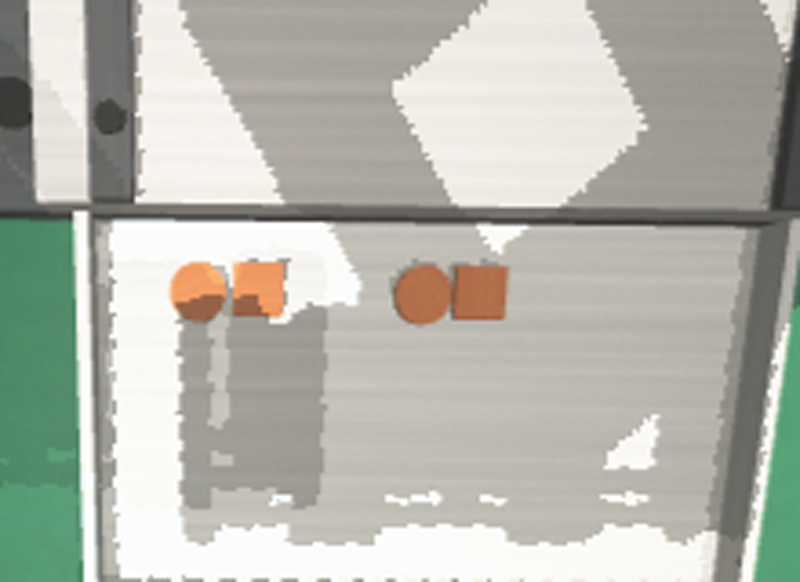

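All four slugs lie flat in the pan, at (198,290), (258,288), (422,293) and (480,292), and the near part of the face is clear. Next I'll swing the bar back.

send_rows:
  moves:
    - [0.386, 0.188, 0, 0]
    - [0.386, 0.188, 0, 0]
    - [0.386, 0.188, 0, 0]
    - [0.386, 0.188, 0, 0]
    - [0.386, 0.188, 0, 0]
    - [0.386, 0.188, 0, 0]
    - [0.386, 0.188, 0, 0]
    - [0.386, 0.188, 0, 0]

```text
t: 46.55
tool_pos: [0.5987, 0.0771, 0.2233]
tcp_rot: [180.0, 0.0, 100.3]
force: [0.1, -0.2, -0.7]
opening: 0.432
finger_force: 0.0
```

send_rows:
  moves:
    - [0.386, 0.188, 0, 0]
    - [0, 0, 0.4, 0]
    - [0, 0, 0.4, 0]
    - [0, 0, 0, 0]
    - [0, 0, 0, 0]
    - [0, 0, 0, 0]

```text
t: 47.15
tool_pos: [0.6114, 0.1171, 0.1454]
tcp_rot: [179.8, 0.0, 100.3]
force: [-0.1, 0.6, 0.5]
opening: 0.431
finger_force: 0.0
```

```bash
python3 - <<'E'
from h import *
print(delta([.6091,.1166],100.4))
E
```

```text
(array([-0.001, -0.024, -0.011]), array([0.6114, 0.1171, 0.1454]), np.float64(100.31))
```

send_rows:
  moves:
    - [0, -0.024, 0, 0]
    - [0, 0, 0.35, 0]
    - [0, 0, 0.28, 0]
    - [0, 0, 0.1, 0]
    - [0, 0, 0, 0]
    - [0, 0, 0, 0]

```text
t: 47.75
tool_pos: [0.6084, 0.1174, 0.0718]
tcp_rot: [179.8, 0.0, 100.4]
force: [0.0, -0.3, -0.8]
opening: 0.434
finger_force: 0.0
```

send_rows:
  moves:
    - [0, 0, 0, 0]
    - [0, 0, 0, 0]
    - [0, 0, 0, 0]
    - [0, 0, 0, 0]
  jaw: 0.05
  grip_force: 20

```text
t: 48.15
tool_pos: [0.608, 0.1176, 0.0711]
tcp_rot: [179.9, 0.0, 100.4]
force: [1.0, 0.3, 1.8]
opening: 0.176
finger_force: 20.0
```

```bash
python3 - <<'E'
from h import *
s=readout.sense();q=todie(s['tool_pos'][None])[0]-[.105,0];print(q,np.hypot(*q),np.arctan2(q[1],-q[0]),s['force'])
E
```

```text
[-0.00248747  0.12084312] 0.12086872368824056 1.5502149428353262 [0.99232856 0.25074206 1.83797402]
```

send_rows:
  moves:
    - [-0.006, -0.12, 0, -0.72]
    - [-0.006, -0.12, 0, -0.72]
    - [-0.006, -0.12, 0, -0.72]
    - [-0.006, -0.12, 0, -0.72]
    - [-0.006, -0.12, 0, -0.72]
    - [-0.006, -0.12, 0, -0.72]
    - [-0.006, -0.12, 0, -0.72]
    - [-0.006, -0.12, 0, -0.72]

```text
t: 48.95
tool_pos: [0.5301, 0.0657, 0.0711]
tcp_rot: [179.9, 0.2, 146.7]
force: [1.4, -1.6, 1.6]
opening: 0.176
finger_force: 20.0
```

send_rows:
  moves:
    - [-0.006, -0.12, 0, -0.72]
    - [-0.006, -0.12, 0, -0.72]
    - [-0.006, -0.12, 0, -0.72]
    - [-0.006, -0.12, 0, -0.72]
    - [-0.006, -0.12, 0, -0.72]
    - [-0.006, -0.12, 0, -0.72]
    - [-0.006, -0.12, 0, -0.72]
    - [0, 0, 0, 0]

```text
t: 49.75
tool_pos: [0.5113, -0.0157, 0.0711]
tcp_rot: [-179.9, 0.1, -173.3]
force: [0.3, -0.2, 4.8]
opening: 0.175
finger_force: 20.0
```

```bash
python3 - <<'E'
from h import *
s=readout.sense();q=todie(s['tool_pos'][None])[0]-[.105,0];print(q,np.hypot(*q),np.arctan2(q[1],-q[0]),s['force'])
E
```

```text
[-0.12039602  0.00586323] 0.12053870727646276 0.04866106409337454 [ 0.31221017 -0.18946915  4.84571297]
```

send_rows:
  moves:
    - [0, -0.03, 0, -0.18]
    - [0, 0, 0, 0]
    - [0, 0, 0, 0]

```text
t: 50.05
tool_pos: [0.5115, -0.0173, 0.0711]
tcp_rot: [-179.9, 0.1, -171.9]
force: [1.4, -1.4, 5.9]
opening: 0.177
finger_force: 20.0
```

send_rows:
  moves:
    - [0, -0.02, 0, -0.12]
    - [0, 0, 0, 0]
    - [0, 0, 0, 0]

```text
t: 50.35
tool_pos: [0.5118, -0.019, 0.0711]
tcp_rot: [-179.9, 0.1, -170.9]
force: [1.4, -0.3, 5.0]
opening: 0.176
finger_force: 20.0
```

```bash
python3 - <<'E'
from h import *
s=readout.sense();q=todie(s['tool_pos'][None])[0]-[.105,0];print(q,np.hypot(*q),np.arctan2(q[1],-q[0]),s['force'])
E
```

```text
[-0.12046467  0.00251224] 0.12049086091210039 0.02085156858998386 [ 1.35843935 -0.28158751  4.99406269]
```

send_rows:
  moves:
    - [0, -0.015, 0, 0]
    - [0, 0, 0, 0]
    - [0, 0, 0, 0]

```text
t: 50.65
tool_pos: [0.512, -0.0202, 0.0711]
tcp_rot: [-180.0, 0.1, -170.9]
force: [0.7, 0.9, 6.0]
opening: 0.176
finger_force: 20.0
```

```bash
python3 - <<'E'
from h import *
s=readout.sense();q=todie(s['tool_pos'][None])[0]-[.105,0];print(q,np.arctan2(q[1],-q[0]),s['force'])
E
```

```text
[-0.12048491  0.00125365] 0.010404663899289979 [0.67186863 0.86625946 6.04952502]
```

send_rows:
  moves:
    - [0, 0, 0, 0]
    - [0, 0, 0, 0]
    - [0, 0, 0, 0]
    - [0, 0, -0.3, 0]
    - [0, 0, -0.4, 0]
    - [0, 0, 0, 1]
    - [0, 0, 0, 1]
    - [0, 0, 0, 1]
  jaw: 0.43

```text
t: 51.45
tool_pos: [0.5105, -0.0205, 0.1405]
tcp_rot: [-180.0, -0.0, 164.8]
force: [-0.3, -0.8, 0.2]
opening: 0.425
finger_force: 0.0
```

send_rows:
  moves:
    - [0, 0, 0, 1]
    - [0, 0, 0, 1]
    - [0, 0, 0, 1]
    - [0, 0, 0, 1]
    - [0, 0, 0, 1]
    - [0, 0, 0, 1]
    - [0, 0, 0, 1]
    - [0, 0, 0, 1]

```text
t: 52.25
tool_pos: [0.5102, -0.0204, 0.1399]
tcp_rot: [-179.9, -0.0, 100.8]
force: [-0.7, -0.1, 0.2]
opening: 0.428
finger_force: 0.0
```

send_rows:
  moves:
    - [-0.01, 0.4, 0, 0]
    - [-0.01, 0.4, 0, 0]
    - [0, 0.4, 0, 0]
    - [0, 0, 0, 0]
    - [0, 0, 0, 0]

```text
t: 52.75
tool_pos: [0.6284, 0.0011, 0.1393]
tcp_rot: [-179.9, -0.0, 101.2]
force: [-0.6, -0.4, -0.1]
opening: 0.432
finger_force: 0.0
```

```bash
python3 - <<'E'
from h import *
print(delta([.6306,.0002],101.))
E
```

```text
(array([-0.013,  0.02 ,  0.027]), array([0.6284, 0.0011, 0.1393]), np.float64(101.21))
```

send_rows:
  moves:
    - [-0.013, 0.02, 0, 0.02]
    - [0, 0, 0.3, 0]
    - [0, 0, 0.25, 0]
    - [0, 0, 0.12, 0]
    - [0, 0, 0, 0]
    - [0, 0, 0, 0]

```text
t: 53.35
tool_pos: [0.6312, -0.0005, 0.0739]
tcp_rot: [180.0, 0.0, 101.0]
force: [-0.3, -0.0, 0.9]
opening: 0.431
finger_force: 0.0
```

send_rows:
  moves:
    - [0, 0, 0, 0]
    - [0, 0, 0, 0]
    - [0, 0, 0, 0]
    - [0, 0, 0, 0]
    - [0, 0, 0, 0]
  jaw: 0.1
  grip_force: 45

```text
t: 53.85
tool_pos: [0.6305, -0.0006, 0.0743]
tcp_rot: [-179.9, 0.0, 101.1]
force: [-4.2, -1.8, 6.0]
opening: 0.245
finger_force: 45.0
```

send_rows:
  moves:
    - [0, 0, 0, 0.8]
    - [0, 0, 0, 0.8]
    - [0, 0, 0, 0.8]
    - [0, 0, 0, 0.8]
    - [0, 0, 0, 0.8]
    - [0, 0, 0, 0.8]
    - [0, 0, 0, 0.8]
    - [0, 0, 0, 0.8]

```text
t: 54.65
tool_pos: [0.6303, -0.0005, 0.0743]
tcp_rot: [-180.0, 0.1, 49.6]
force: [-4.2, -0.6, 6.1]
opening: 0.248
finger_force: 45.0
```

send_rows:
  moves:
    - [0, 0, 0, 0.8]
    - [0, 0, 0, 0.8]
    - [0, 0, 0, 0.8]
    - [0, 0, 0, 0.8]
    - [0, 0, 0, 0.8]
    - [0, 0, 0, 0.8]
    - [0, 0, 0, 0]
    - [0, 0, 0, 0]

```text
t: 55.45
tool_pos: [0.6303, -0.0004, 0.0743]
tcp_rot: [-180.0, 0.1, 11.4]
force: [-3.9, -0.8, 6.5]
opening: 0.247
finger_force: 45.0
```

```bash
python3 - <<'E'
from h import *
s=readout.sense();print(s['torque'],s['qpos'][5])
E
```

```text
[-0.12346165  0.6480314  -0.07118193] 68.44659658639962
```

send_rows:
  moves:
    - [0, 0, 0, 0.2]
    - [0, 0, 0, 0.1]
    - [0, 0, 0, 0]
    - [0, 0, 0, 0]

```text
t: 55.85
tool_pos: [0.6303, -0.0004, 0.0743]
tcp_rot: [180.0, 0.1, 9.1]
force: [-4.2, -1.1, 5.2]
opening: 0.241
finger_force: 45.0
```

```bash
python3 - <<'E'
from h import *
s=readout.sense();print(s['torque'],s['qpos'][5])
E
```

```text
[-0.1683205   0.67985577  0.14450062] 70.80540290699682
```

send_rows:
  moves:
    - [0, 0, 0, 0.2]
    - [0, 0, 0, 0.1]
    - [0, 0, 0, 0]
    - [0, 0, 0, 0]

```text
t: 56.25
tool_pos: [0.6302, -0.0004, 0.0743]
tcp_rot: [180.0, 0.1, 6.7]
force: [-4.4, -1.6, 6.0]
opening: 0.244
finger_force: 45.0
```

```bash
python3 - <<'E'
from h import *
s=readout.sense();print(s['torque'],s['qpos'][5])
E
```

```text
[-0.16325386  0.74259224  0.35155768] 73.1690229808897
```

The torque rises steadily past yaw 10°, so the nut is on its stop. I'll release, retreat and check everything.

send_rows:
  moves:
    - [0, 0, 0, -0.2]
    - [0, 0, 0, 0]
    - [0, 0, 0, 0]
    - [0, 0, -0.3, 0]
    - [0, 0, -0.45, 0]
    - [0, 0, -0.45, 0]
    - [0, 0, -0.45, 0]
    - [0, 0, -0.45, 0]
  jaw: 0.43

```text
t: 57.05
tool_pos: [0.6312, -0.0001, 0.285]
tcp_rot: [-180.0, -0.0, 8.2]
force: [0.7, 0.2, -0.7]
opening: 0.431
finger_force: 0.0
```

send_rows:
  moves:
    - [-0.3, 0, -0.2, 0]
    - [-0.3, 0, -0.2, 0]
    - [-0.3, 0, 0, 0]
    - [-0.3, 0, 0, 0]
    - [-0.3, 0, 0, 0]
    - [0, 0, 0, 0]
    - [0, 0, 0, 0]

```text
t: 57.75
tool_pos: [0.4831, -0.0218, 0.3238]
tcp_rot: [180.0, -0.1, 8.2]
force: [-0.3, 0.5, 0.4]
opening: 0.429
finger_force: 0.0
```

```bash
python3 - <<'E'
from h import *
import pickle
w=cam("wrist");cv2.imwrite("pics/w11.png",w["color"]);w0=pickle.load(open("w2.pkl","rb"))
def pin(c,guess,z,r):
    uv=proj(c,[*guess,z])[0];G=cv2.cvtColor(c["color"],cv2.COLOR_BGR2GRAY);x,y=uv.astype(int)
    P=cv2.medianBlur(G[y-r:y+r,x-r:x+r],3)
    k=cv2.HoughCircles(cv2.resize(P,None,fx=4,fy=4,interpolation=cv2.INTER_CUBIC),cv2.HOUGH_GRADIENT,2,200,param1=100,param2=8,minRadius=18,maxRadius=32)
    k=k[0,0,:2]/4+[x-r,y-r];return uv,k,todie(ray(c,k,z))
print(readout.sense()['tool_pos'])
print("pin start",pin(w0,(.5118,-.0154),.091,14));print("pin now",pin(w,(.512,-.0202),.091,14))
# bar direction: dark bar right/left edges at bar-top height, die x -.05..-0.03 and .03...08
for c,n in((w0,"start"),(w,"now")):
    G=cv2.cvtColor(c["color"],cv2.COLOR_BGR2GRAY);o=[]
    for x in(-.04,.0+.02,.03,.04,.05,.06,.07):
        ys=np.arange(-.03,.035,.0005);uv=proj(c,np.c_[fromdie(np.c_[ys*0+x,ys]),ys*0+.067]).astype(np.float32)
        v=cv2.remap(G,uv[None,:,0],uv[None,:,1],cv2.INTER_LINEAR)[0];d=ys[v<90];o.append((x,round(d.mean(),4),len(d)))
    print(n,o)
for n in("scene","side"):
    c=cam(n);A=c["color"].astype(int);B=cv2.imread(f"pics/{n}0.png").astype(int)
    for k,p in dict(can=(.644,-.369,.08),bush=(.7726,.0486,.02),jar=(.644,.373,.04)).items():
        u,v=proj(c,p)[0].astype(int);print(n,k,np.abs(A-B)[v-22:v+22,u-14:u+14].mean().round(2))
    I=A;m=((I[...,2]-I[...,0]>35)&(I[...,2]-I[...,1]>20)).astype(np.uint8);uv=proj(c,[.4705,-.377,.05])[0]
    print("scraper",uv,[(s_[4],q.round(1)) for s_,q in zip(*cv2.connectedComponentsWithStats(m)[2:]) if np.hypot(*(q-uv))<25])
E
```

```text
[ 0.4838119  -0.02185621  0.32373894]
pin start (array([233.7385192 , 136.70668429]), array([234.25, 136.75]), array([[-0.01487757,  0.00538638]]))
pin now (array([249.37838508, 138.8192244 ]), array([250.25, 138.75]), array([[-0.01537692,  0.00016518]]))
start [(-0.04, np.float64(nan), 0), (0.02, np.float64(0.005), 33), (0.03, np.float64(0.0038), 30), (0.04, np.float64(0.004), 31), (0.05, np.float64(0.0013), 34), (0.06, np.float64(0.0028), 32), (0.07, np.float64(0.0023), 32)]
now [(-0.04, np.float64(nan), 0), (0.02, np.float64(0.001), 31), (0.03, np.float64(0.001), 31), (0.04, np.float64(0.001), 31), (0.05, np.float64(0.0003), 28), (0.06, np.float64(0.0008), 32), (0.07, np.float64(0.0), 27)]
scene can 1.67
scene bush 1.47
scene jar 1.4
scraper [179.77617032 109.70091527] [(np.int32(113), array([179.1, 106.6]))]
side can 5.06
side bush 2.41
side jar 2.55
scraper [325.46938142 146.58015264] [(np.int32(127), array([324.6, 146.3])), (np.int32(3), array([316.7, 149. ])), (np.int32(7), array([330.1, 151.4])), (np.int32(12), array([332.8, 153.6])), (np.int32(1), array([328., 156.]))]<stdin>:16: RuntimeWarning: Mean of empty slice.
  ret = ret.dtype.type(ret / rcount)
```

```bash
python3 -c "
from cell import finish_job
print(finish_job())"
```

```text
the job is handed in; nothing more can be done
None
```

The job is handed in (no verdict came back): all three blocks are in the tray, all four slugs are in the pan, the scraper is back on its mat, the stop bar is across the die with its nut turned to its stop, and the can, jar and bush look unmoved in the final pictures.

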